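# Rebuild the washed filter of the hand vacuum

### The arm

A 7-joint arm with a two-finger parallel gripper is mounted at the origin on a cart in front of the work surface, level with it; the furniture and walls round the work are solid. World frame = base frame: x ahead of the robot, y to its left, z up, the work surface at z = 0. Lengths are in m, angles in rad, forces in N, time in s.
With the tool pointing down it reaches from about 0.4 to 0.875 m from the base axis. Payload 4.4 kg.
Tool frame: the origin (TCP) lies midway between the tips of the shut fingers; the grasp point (between the pads) lies grip_point_offset behind it (grip_point_offset is the distance from the TCP to the grasp point, in m); z points along the fingers, y is the line along which they close (so a half turn about z gives the same grasp; the last joint's range is limited). The gripper opens to 85 mm and grips with 20 to 120 N. Pads are 22 mm wide; open, the fingers measure 114 mm over their backs; the gripper's body (76 mm by 85 mm) begins 54 mm behind the grasp point. The pads swing forward as they close: fully open they stand 13 mm farther back than shut.
Start: joints at [1.097, 0.628, 0.038, 1.517, -0.027, 0.996, -0.02], TCP at [0.258, -0.597, 0.197] pointing down, gripper open.
Joint ranges: [-3.06, 3.06], [-0.37, 2.12], [-1.25, 1.32], [0.18, 2.47], [-1.1, 4.24], [0.23, 1.98], [-2.94, 2.94]. Speed limits (rad/s): [2.57, 2.57, 3.14, 3.14, 3.14, 3.14, 3.14].

### API

Orientations are given as a unit quaternion [x, y, z, w].
In Python, from bench import * gives the robot as it stands.
- The arm moves only by the shell command python3 -m creep 'ROWS' [OPENING]. ROWS is JSON, a list of rows, each a list of 2 entries, a list of its own where there are three numbers: the shift along the tool's x, y, z in m, then the turn, a rotation vector about the tool's x, y, z in degrees. In form: [[[tx, ty, tz], [ax, ay, az]], ...]. A call has 1 to 12 rows; each row is the pose to reach, as a shift and turn from the pose commanded when the call began, along the tool's axes at that moment; what a row does not reach only later rows make up. A row lasts 1/10 s, in which the tool goes at most 50 mm and 8.59 degrees, less where a joint would pass 70% of its speed; a pose out of reach is approached as far as the arm can. A call with a gripper value outside its range is refused whole. OPENING is the opening, from 0 (shut) to 1 (fully open), set as the call begins (- or left out, the last holds). The fingers move at their own pace and stop on an object; the grip force is fixed at half the most. Time passes only in rows, so rows that repeat a pose let the fingers close. It gives the time, the measured TCP pose, the force, the opening and the grip force at its end, in the units of the state.
- read_state(): the state, without advancing time (a new reading comes with each control period).
- camera(name): name is "scene" or "top" or "wrist"; returns a dict with "frame" (384x512x3 uint8, red, green, blue), "fx", "fy", "cx", "cy" (pixels), "R" (3x3) and "t" (3): a world point X has camera coordinates R X + t. Camera axes: x right, y down, z forward; pixel columns grow to the right and rows downward; lengths in m; the calibration is good to about 2 mm. A picture is of the moment at which its call begins. There is no depth.
- close_job(): hands the job in; it is judged then, once.
The state is a dict: "t": time; "q": joint angles; "joint_vel": joint speeds; "joint_torque": joint torques, N m; "tool_pos": TCP position; "orientation": TCP orientation; "ft_force": force on the tool from outside, world axes, zero at the start; "ft_torque": the same for the moment, N m; "grip_width": opening from 0.0 (shut) to 1.0 (fully open); "gripper_force": force on a finger pad.
Only numpy, scipy, OpenCV 4.12 (cv2) and the standard library are available. Lean on these libraries where they do the work, as an engineer would, in place of code of your own. Each camera call takes 0.05 s, during which the arm holds its last target. There are 200 camera calls.

### The job

The hand vacuum's filter parts have been washed and are dry: build them back into the clear dust cup, leaving the cup standing where it is. First hang the perforated strainer basket in the cup, then seat the pleated cartridge in the basket, then the clamp ring over the cartridge's tab, and last the exhaust cap, each let go fully home and level before the next. Leave the tape measure, eraser and thread spool among them where they lie.

Things in the scene. Friction and masses are not known exactly. Their poses are not given: they have to be found in the camera images.
- dust_cup: Clear round cup, open end up, loose on the surface, 0.24 to 0.42 kg: 90 mm high, bore 60 mm, floor 5 mm, grey rim band 74 mm across (top 11 mm), small grey catch at one side (-x). Receives all the parts; is not moved. Origin: centre of the underside; z up (mm).
- strainer: Perforated steel basket, open end up, 84 mm high, 0.06 kg. Body 42 mm across at the bottom, 56 at z 66. Grip from outside the grey collar, z 66-84, 68 mm across; its underside rests on the cup's rim (home: origin 24 mm above the cup's). Collar bore 62 mm down to a ledge at z 70 with a 49 mm opening. Origin: centre of the underside; z up (mm).
- cartridge: White pleated filter, upright, 0.07 kg. Body 34 mm across below, 43 above, 52 high; grey flange z 52-58, 55 mm across below, 59 above, rests on the basket's ledge (home: origin 42 mm above the cup's). Grip the pull tab z 58-88, 10 mm thick (y), 26 long (x), by its top 20 mm to clear the collar. Origin: centre of the underside; z up (mm).
- clamp_ring: Grey knurled ring, 0.045 kg. Band z 7-21, 68 mm across, hole 51: grip outside, fingertips above z 8. Black spigot below, z 0-7, 53 to 59 mm across, hole 47, goes into the basket's collar, band on its edge (home: origin 101 mm above the cup's); the tab stands 8 mm out of it. Origin: centre of the underside; z up (mm).
- exhaust_cap: Grey round cap, dark slots in its closed top, 0.055 kg. Band z 6-28, 68 mm across: grip outside, fingertips above z 8. Black spigot below, z 0-6, 41 to 47 mm across, goes into the clamp ring's hole, band on the ring (home: origin 116 mm above the cup's). Hollow 18 mm deep over the tab. Origin: centre of the underside; z up (mm).
- tape_measure: Yellow and black tape measure, 61 x 78 x 31 mm, lying among the parts: to be left alone. Origin: centre of the underside.
- eraser: Small blue and white eraser, 22 x 50 x 12 mm, lying among the parts: to be left alone. Origin: centre of the underside.
- spool_0: Spool of red thread, 25 mm across, 40 mm high, standing among the parts: to be left alone. Origin: centre of the underside.
- fizz_maker: Beige sparkling-water maker, fixed equipment left of the parts: 125 mm wide (y), 443 mm high; tall from x -0.08 to +0.12 m of its origin, low drip tray (10 mm) in front of that to x -0.144. Keep arm and gripper clear of it: pass in front. Printer (154 mm high) right of y = -0.46. Origin: underside, near its middle.
There are look-alikes about, which are no part of the job. What is shaped like the exhaust_cap but turquoise is not meant.

How it is judged:
By the outcome, as a careful person would: the job done as asked, in the order asked, and still so for the second after the job is handed in, with the robot touching nothing.
It also fails if it takes over 109 s, if anything falls off the work surface, if the arm or the gripper's body presses on something with over 40 N, if the wrist force passes 120 N, or if a joint passes its speed limit or range.

## Working session

There is one attempt and no reset: what is moved stays moved. The work goes in short steps, Python scripts to look and compute and a shell command to move; the robot and the scene stay as the last step left them, time stands still between calls to the robot, and variables do not carry over. Pictures are saved under pics/ and viewed, at most 14 in all, crops included, and the job is handed in when it is done.

```bash
mkdir -p pics; ls; python3 - <<'E'
from bench import *
import cv2,numpy as np
s=read_state();print(s)
for n in("scene","top","wrist"):
    c=camera(n);cv2.imwrite(f"pics/{n}0.png",c["frame"][:,:,::-1]);np.savez(f"{n}0.npz",**c)
    print(n,c["fx"],c["cx"],c["cy"],np.round(-np.array(c["R"]).T@c["t"],3),np.round(c["R"],2).tolist())
a=cv2.imread("pics/scene0.png");b=cv2.imread("pics/top0.png")
cv2.imwrite("pics/top_b.png",cv2.resize(b,(800,600),interpolation=cv2.INTER_CUBIC))
cv2.imwrite("pics/scene_b.png",cv2.resize(a,(800,600),interpolation=cv2.INTER_CUBIC))
E
```

```text
pics
{'t': 0.0, 'q': array([ 1.09721154,  0.62932283,  0.03843863,  1.51834127, -0.02701056,
        0.99630131, -0.0200129 ]), 'joint_vel': array([-0.00031925,  0.00045425, -0.00108685,  0.00022407,  0.00045564,
       -0.00041929,  0.00110585]), 'joint_torque': array([-1.04513001e-03, -5.63409984e+01,  1.22523744e+00, -1.93453288e+01,
        1.07661783e-02,  1.04225779e-02, -1.66545271e-05]), 'tool_pos': array([ 0.2575398 , -0.5960701 ,  0.19631273]), 'orientation': array([ 9.79286990e-01,  2.02475014e-01, -1.93652470e-04, -9.07059186e-04]), 'ft_force': array([-0.1601292 ,  0.28466517, -0.25382036]), 'ft_torque': array([-0.00503429, -0.02162495, -0.03031649]), 'gripper_force': 0.0, 'grip_width': 1.007015844715934}
scene 369.74782048162723 259.7280845530819 200.55270212722274 [0.188 0.574 0.514] [[-0.92, -0.4, -0.02], [-0.19, 0.49, -0.85], [0.35, -0.78, -0.53]]
top 483.4361919035599 253.44457215785727 187.64342061229434 [ 0.378 -0.103  1.278] [[-0.02, -1.0, 0.01], [-0.99, 0.02, -0.11], [0.11, -0.01, -0.99]]
wrist 339.3912427615969 255.08626236841403 187.85579876798127 [ 0.327 -0.567  0.373] [[0.4, -0.92, -0.0], [-0.88, -0.38, 0.3], [-0.27, -0.12, -0.96]]
```

View pics/top_b.png

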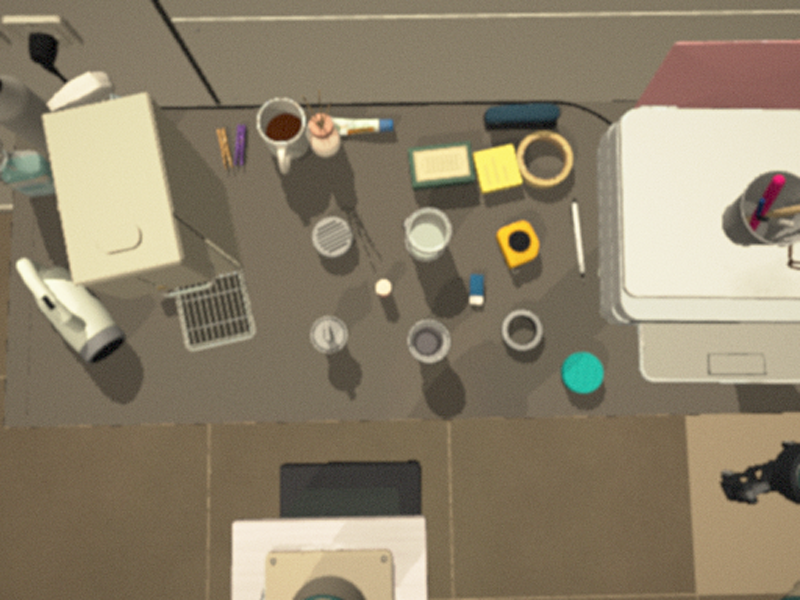

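View pics/scene_b.png

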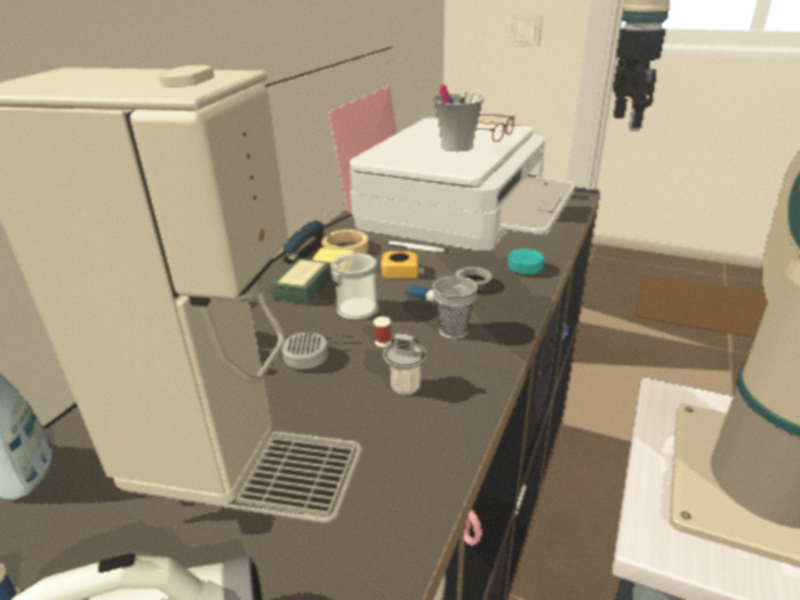

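The top view shows these, in 800 px coordinates:
- Cup (428,233), strainer (428,341), cartridge (328,335) and ring (522,330).
- Two cap-shaped things: a grey slotted one at (332,237) and a turquoise one at (583,372). The grey one fits the description, because turquoise is excluded.
- Spool (384,287), tape measure (519,243) and eraser (477,288), which stay where they are.

Next I'll confirm the cap in a crop and measure.

```bash
cat > h.py <<'E'
from bench import *
import cv2,numpy as np
from scipy.spatial.transform import Rotation as Ro
def cast(c,u,v,z):
    R=np.array(c["R"]);o=-R.T@np.array(c["t"])
    d=R.T@np.array([(u-c["cx"])/c["fx"],(v-c["cy"])/c["fy"],1.]);return o+d*(z-o[2])/d[2]
def proj(c,X):
    p=np.array(c["R"])@np.array(X)+np.array(c["t"]);return np.array([c["fx"]*p[0]/p[2]+c["cx"],c["fy"]*p[1]/p[2]+c["cy"]])
def circle(c,X,dia,tol=.08,win=1.5,k=4):
    """strongest circle of known diameter near world point X (at X's height) -> list of (world,dia_mm)"""
    p=proj(c,X);R=np.array(c["R"]);dep=(R@np.array(X)+c["t"])[2];r=c["fx"]*dia/2/dep
    w=int(r*win)+6;x0=max(int(p[0])-w,0);y0=max(int(p[1])-w,0)
    g=cv2.cvtColor(np.array(c["frame"])[y0:y0+2*w,x0:x0+2*w],cv2.COLOR_RGB2GRAY)
    g=cv2.GaussianBlur(cv2.resize(g,None,fx=k,fy=k,interpolation=cv2.INTER_CUBIC),(0,0),k*.5)
    h=cv2.HoughCircles(g,cv2.HOUGH_GRADIENT_ALT,1,2,param1=60,param2=.3,minRadius=int(r*k*(1-tol)),maxRadius=int(r*k*(1+tol))+1)
    out=[]
    for a in ([] if h is None else h[0][:4]):
        u,v=x0+(a[0]+.5)/k-.5,y0+(a[1]+.5)/k-.5
        out.append((np.round(cast(c,u,v,X[2]),4).tolist(),round(float(a[2]/k/r*dia*1e3),1),round(float(u),1),round(float(v),1)))
    return out
E
python3 - <<'E'
from h import *
c=dict(np.load("top0.npz"))
f=1/1.5625
for n,u,v,z,D in(("cup",428,233,.09,.074),("strainer",428,341,.084,.068),("cart",328,335,.058,.059),("ring",522,330,.021,.068),("cap",332,237,.028,.068),("cyancap",583,372,.028,.068),("spool",384,287,.04,.025),("tape",519,243,.031,.06),("eraser",477,290,.012,.03)):
    X=cast(c,u*f,v*f,z);print(n,np.round(X,3),circle(c,X,D))
im=c["frame"][125:265,190:390,::-1]
cv2.imwrite("pics/crop1.png",cv2.resize(im,None,fx=4,fy=4,interpolation=cv2.INTER_CUBIC))
E
```

```text
cup [ 0.608 -0.17   0.09 ] [([0.6133, -0.1722, 0.09], 72.4, 274.6, 147.1)]
strainer [ 0.436 -0.167  0.084] [([0.4375, -0.1692, 0.084], 68.5, 274.9, 217.6)]
cart [ 0.45  -0.007  0.058] [([0.451, -0.0074, 0.058], 61.6, 210.1, 213.9)]
ring [ 0.455 -0.328  0.021] [([0.4557, -0.3257, 0.021], 67.1, 333.4, 210.9), ([0.4348, -0.3322, 0.021], 67.9, 336.1, 218.9)]
cap [ 0.616 -0.012  0.028] [([0.6167, -0.0115, 0.028], 66.8, 212.1, 151.4)]
cyancap [ 0.383 -0.425  0.028] [([0.3833, -0.424, 0.028], 67.4, 372.9, 238.1), ([0.3557, -0.4273, 0.028], 66.3, 374.6, 248.9)]
spool [ 0.529 -0.098  0.04 ] [([0.53, -0.0962, 0.04], 25.8, 244.9, 183.1)]
tape [ 0.6   -0.326  0.031] [([0.5974, -0.3264, 0.031], 61.4, 332.4, 156.6)]
eraser [ 0.524 -0.255  0.012] []
```

View pics/crop1.png

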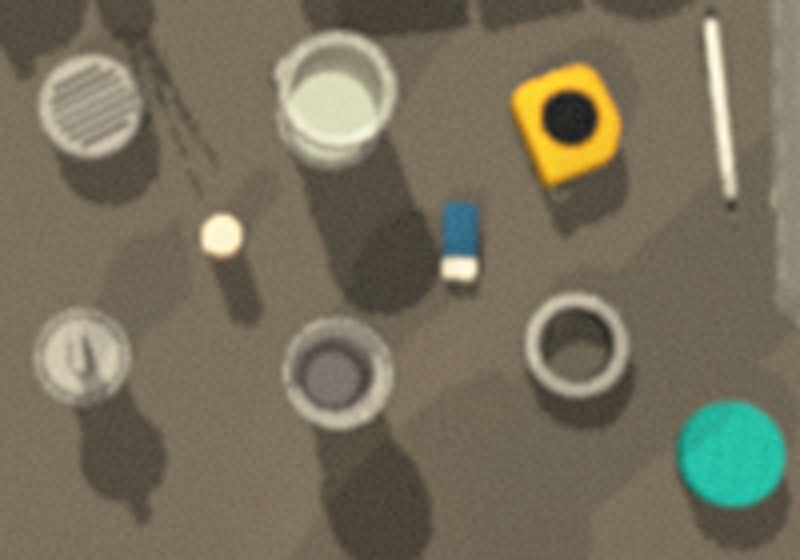

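The crop confirms the grey slotted cap at (90,105) and the turquoise look-alike at (732,453). It also shows the cup at (335,90), strainer (338,373), cartridge (82,355) and ring (577,345). I'll start with a closer look over the strainer.

```bash
cat >> h.py <<'E'
def to(pos,yaw=None):
    """shift in tool axes (mm) and turn (deg rotvec) from measured pose to pos, tool down, tool x at world yaw (deg)"""
    s=read_state();R=Ro.from_quat(s["orientation"])
    x=R.as_matrix()[:,0];y0=np.degrees(np.arctan2(x[1],x[0]))
    T=Ro.from_euler('z',y0 if yaw is None else yaw,degrees=True)*Ro.from_euler('x',180,degrees=True)
    print("pos",np.round(s["tool_pos"]*1e3,1),"yaw",round(y0,2),"w",round(s["grip_width"],3),"shift_mm",np.round(R.inv().apply(np.array(pos)-s["tool_pos"])*1e3,1),"turn",np.round(np.degrees((R.inv()*T).as_rotvec()),2))
E
python3 - <<'E'
from h import *
import bench
print([ (k,getattr(bench,k)) for k in dir(bench) if not k.startswith('__')])
to([.438,-.169,.22],0)
E
```

```text
[('MotionError', <class 'bench.MotionError'>), ('camera', <function make.<locals>.drawn_camera at 0x7feeaa250360>), ('close_job', <function connect.<locals>.done at 0x7feeaa1c3a60>), ('grip_point_offset', 0.0187), ('read_state', <function make.<locals>.<lambda> at 0x7feeaa250860>)]
pos [ 257.6 -596.2  196.5] yaw 23.37 w 0.999 shift_mm [ 335.  -320.7  -23. ] turn [-8.000e-02  2.000e-02  2.337e+01]
```

```bash
python3 -m creep '[[[0.335,-0.321,-0.023],[0,0,23.4]],[[0.335,-0.321,-0.023],[0,0,23.4]],[[0.335,-0.321,-0.023],[0,0,23.4]],[[0.335,-0.321,-0.023],[0,0,23.4]],[[0.335,-0.321,-0.023],[0,0,23.4]],[[0.335,-0.321,-0.023],[0,0,23.4]],[[0.335,-0.321,-0.023],[0,0,23.4]],[[0.335,-0.321,-0.023],[0,0,23.4]],[[0.335,-0.321,-0.023],[0,0,23.4]],[[0.335,-0.321,-0.023],[0,0,23.4]],[[0.335,-0.321,-0.023],[0,0,23.4]],[[0.335,-0.321,-0.023],[0,0,23.4]]]' 1
python3 - <<'E'
from h import *
c=camera("wrist");np.savez("w1.npz",**c)
to([.438,-.169,.22],0)
for n,X,D in(("strainer",[.4375,-.169,.084],.068),("strainer bore",[.4375,-.169,.084],.062),("cup",[.613,-.172,.09],.074),("cupbore",[.613,-.172,.09],.060)):
    print(n,proj(c,X).round(),circle(c,X,D,k=2))
cv2.imwrite("pics/w1.png",c["frame"][:,:,::-1])
E
```

```text
t: 1.35
tool_pos: [0.4376, -0.1699, 0.2201]
orientation: [1.0, -0.0, -0.0, 0.0]
ft_force: [0.0, -1.0, -0.0]
grip_width: 1.0
gripper_force: 0.0
pos [ 437.3 -170.6  220.1] yaw -0.15 w 0.999 shift_mm [ 0.7 -1.6  0.1] turn [ 0.05  0.03 -0.15]
strainer [254. 166.] [([0.4415, -0.1672, 0.084], 67.4, 251.8, 162.2), ([0.4332, -0.1696, 0.084], 68.1, 254.2, 170.8), ([0.4491, -0.1659, 0.084], 68.2, 250.2, 154.2), ([0.4482, -0.1696, 0.084], 67.7, 254.2, 155.2)]
strainer bore [254. 166.] [([0.4415, -0.1682, 0.084], 61.9, 252.8, 162.2), ([0.4386, -0.1677, 0.084], 62.5, 252.2, 165.2), ([0.441, -0.1611, 0.084], 60.9, 245.2, 162.8), ([0.4472, -0.1644, 0.084], 61.6, 248.8, 156.2)]
cup [257. -52.] []
cupbore [257. -52.] []
```

View pics/w1.png

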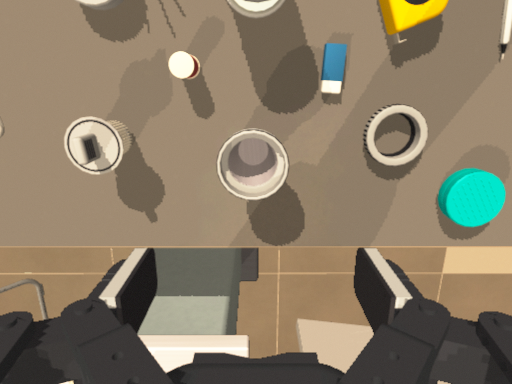

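The wrist view shows the strainer at (253,164), cartridge (95,145) with its tab near (88,148), ring (396,135), turquoise cap (472,197), spool (184,65) and eraser (334,68). I'll refine the strainer position from its rim contour.

```bash
cat >> h.py <<'E'
def rim(c,X,dia,thr=25,win=1.35):
    """outer contour of what is brighter/less brown than table near X; ellipse centre -> world at X's height"""
    p=proj(c,X);dep=(np.array(c["R"])@np.array(X)+c["t"])[2];r=c["fx"]*dia/2/dep;w=int(r*win)
    f=np.array(c["frame"]);x0,y0=max(int(p[0])-w,0),max(int(p[1])-w,0)
    g=cv2.cvtColor(f[y0:y0+2*w,x0:x0+2*w],cv2.COLOR_RGB2GRAY);k=4
    g=cv2.GaussianBlur(cv2.resize(g,None,fx=k,fy=k,interpolation=cv2.INTER_CUBIC),(0,0),2)
    t,m=cv2.threshold(g,0,255,cv2.THRESH_BINARY+cv2.THRESH_OTSU)
    cs,_=cv2.findContours(m,cv2.RETR_LIST,cv2.CHAIN_APPROX_NONE);out=[]
    for q in cs:
        if len(q)<100: continue
        h=cv2.convexHull(q);(a,b),(d1,d2),an=cv2.fitEllipse(h if len(h)>5 else q)
        if d2<r*k*1 or d2>r*k*2.6: continue
        u,v=x0+(a+.5)/k-.5,y0+(b+.5)/k-.5
        out.append((np.round(cast(c,u,v,X[2])*1e3,1).tolist(),"axes mm",round(d1/k/r*dia*500,1),round(d2/k/r*dia*500,1),"uv",round(u,1),round(v,1)))
    return out
E
python3 - <<'E'
from h import *
c=dict(np.load("w1.npz"))
for n,X,D in(("strainer",[.4395,-.168,.084],.068),("ring",[.4557,-.3257,.021],.068),("cart",[.451,-.0074,.058],.059)):
    print(n,*rim(c,X,D),sep="\n  ")
c=dict(np.load("top0.npz"))
for n,X,D in(("cup",[.613,-.172,.09],.074),("strainer",[.4395,-.168,.084],.068),("ring",[.4557,-.3257,.021],.068),("cart",[.451,-.0074,.058],.059),("cap",[.617,-.0115,.028],.068)):
    print(n,*rim(c,X,D),sep="\n  ")
E
```

```text
strainer
  ([440.9, -163.6, 84.0], 'axes mm', np.float64(51.7), np.float64(58.2), 'uv', 247.9, 162.9)
  ([439.6, -167.5, 84.0], 'axes mm', np.float64(66.7), np.float64(67.0), 'uv', 252.1, 164.2)
ring
  ([458.6, -326.3, 21.0], 'axes mm', np.float64(46.4), np.float64(55.6), 'uv', 396.3, 134.3)
  ([458.5, -326.6, 21.0], 'axes mm', np.float64(64.3), np.float64(70.7), 'uv', 396.6, 134.4)
cart
  ([452.9, -7.7, 58.0], 'axes mm', np.float64(44.9), np.float64(51.9), 'uv', 93.1, 145.4)
  ([453.4, -7.8, 58.0], 'axes mm', np.float64(55.8), np.float64(63.0), 'uv', 93.1, 144.9)
cup
  ([617.3, -170.4, 90.0], 'axes mm', np.float64(48.8), np.float64(55.6), 'uv', 273.9, 145.5)
  ([609.8, -167.6, 90.0], 'axes mm', np.float64(75.4), np.float64(80.6), 'uv', 272.8, 148.5)
strainer
  ([438.2, -164.2, 84.0], 'axes mm', np.float64(49.0), np.float64(53.2), 'uv', 272.8, 217.4)
  ([437.2, -166.5, 84.0], 'axes mm', np.float64(68.6), np.float64(70.9), 'uv', 273.8, 217.8)
ring
  ([456.4, -327.0, 21.0], 'axes mm', np.float64(50.3), np.float64(51.0), 'uv', 333.9, 210.6)
  ([457.0, -326.3, 21.0], 'axes mm', np.float64(67.3), np.float64(69.7), 'uv', 333.6, 210.4)
cart
  ([451.2, -6.5, 58.0], 'axes mm', np.float64(57.7), np.float64(59.7), 'uv', 209.8, 213.8)
cap
  ([618.4, -10.5, 28.0], 'axes mm', np.float64(69.1), np.float64(69.4), 'uv', 211.7, 150.8)
```

```bash
python3 -m creep '[[[0.002,-0.0015,0.05],[0,0,0]],[[0.002,-0.0015,0.10],[0,0,0]],[[0.002,-0.0015,0.13],[0,0,0]],[[0.002,-0.0015,0.145],[0,0,0]],[[0.002,-0.0015,0.159],[0,0,0]],[[0.002,-0.0015,0.159],[0,0,0]],[[0.002,-0.0015,0.159],[0,0,0]]]' 1
python3 -m creep '[[[0,0,0],[0,0,0]],[[0,0,0],[0,0,0]],[[0,0,0],[0,0,0]],[[0,0,0],[0,0,0]],[[0,0,0],[0,0,0]],[[0,0,0],[0,0,0]],[[0,0,0],[0,0,0]],[[0,0,0],[0,0,0]]]' 0
python3 - <<'E'
from h import *
c=camera("wrist");cv2.imwrite("pics/w2.png",c["frame"][:,:,::-1]);np.savez("w2.npz",**c)
c=camera("scene");
cv2.imwrite("pics/s2.png",np.hstack([cv2.resize(c["frame"][130:270,200:360,::-1],(450,394)),cv2.imread("pics/w2.png")[60:384,80:430]][:1]))
E
```

```text
t: 2.1
tool_pos: [0.4395, -0.1691, 0.0613]
orientation: [1.0, -0.002, -0.0, 0.0]
ft_force: [0.4, 0.5, 0.3]
grip_width: 1.002
gripper_force: 0.0
t: 2.9
tool_pos: [0.4401, -0.1676, 0.0612]
orientation: [1.0, -0.0, 0.0, -0.0]
ft_force: [0.4, 0.3, -0.2]
grip_width: -0.002
gripper_force: 0.0
```

View pics/w2.png

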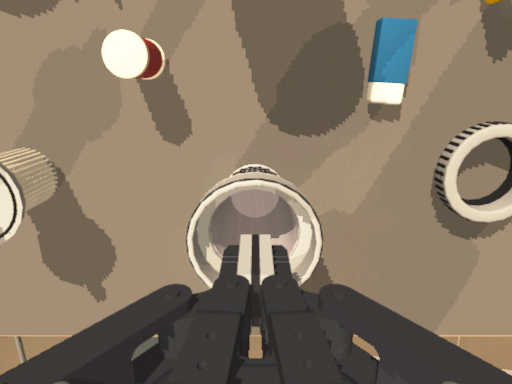

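The fingers shut at (255,240) without catching the collar. I'll check the actual heights before moving.

```bash
python3 - <<'E'
from h import *
c=dict(np.load("w2.npz"));s=read_state();print(s["tool_pos"],s["ft_force"])
print([proj(c,[.4396,-.1675,z]).round(1).tolist() for z in(.06,.07,.08,.09,.1)])
print(rim(c,[.4396,-.1675,.084],.068))
for z in(.075,.084,.095): print(z,circle(c,[.4396,-.1675,z],.068,k=2)[:2])
s=camera("scene");np.savez("s2.npz",**s);print(proj(s,[.44,-.168,.06]),proj(s,[.44,-.168,0]))
u,v=proj(s,[.44,-.168,.06]).astype(int)
cv2.imwrite("pics/s2.png",cv2.resize(s["frame"][v-60:v+60,u-70:u+70,::-1],None,fx=5,fy=5,interpolation=cv2.INTER_CUBIC))
E
```

```text
[ 0.4400279  -0.16765246  0.06118594] [ 0.40933012 -0.54235237  0.44447312]
[[254.2, 223.1], [254.1, 230.5], [254.1, 238.7], [254.0, 247.8], [254.0, 258.0]]
[]
0.075 [([0.4366, -0.1665, 0.075], 67.7, 252.2, 239.8), ([0.4397, -0.1671, 0.075], 67.7, 253.2, 234.2)]
0.084 [([0.4385, -0.1688, 0.084], 67.7, 256.8, 244.2), ([0.4354, -0.1621, 0.084], 68.2, 243.2, 249.8)]
0.095 [([0.4422, -0.1674, 0.095], 66.6, 253.8, 247.8), ([0.4442, -0.1713, 0.095], 68.1, 262.2, 243.8)]
[290.41550737 190.27622109] [289.8530258  210.82888594]
```

View pics/s2.png

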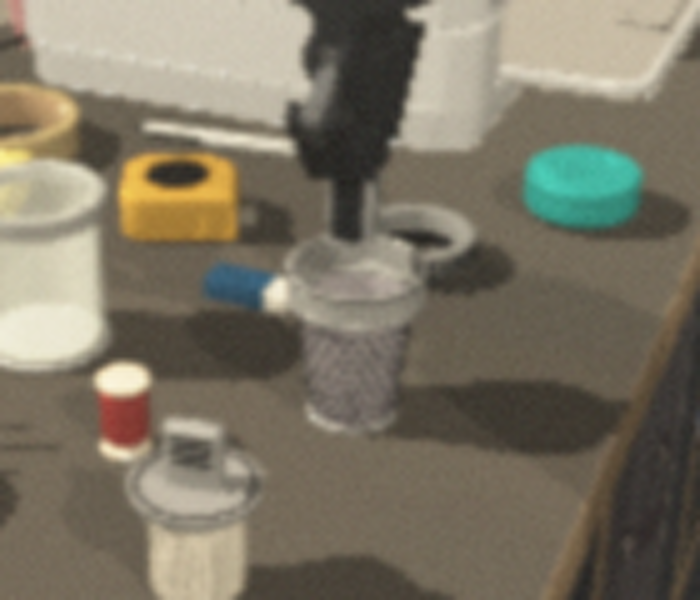

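```bash
python3 - <<'E'
from h import *
w=dict(np.load("w2.npz"));s=dict(np.load("s2.npz"))
for dx in(0,.011):print([ (z,proj(w,[.4396+dx,-.1675,z]).round(1).tolist()) for z in(.06,.07,.08,.09,.1)])
print([ (z,(5*(proj(s,[.44,-.168,z])-[220,130])).round().tolist()) for z in(.06,.075,.084,.09,.1)])
# rim near/far in scene crop
print([(dy,(5*(proj(s,[.44,-.168+dy,.084])-[220,130])).round().tolist()) for dy in(-.034,0,.034)])
R=Ro.from_quat(read_state()["orientation"]);C=-w["R"].T@w["t"];print("cam in tool",R.inv().apply(C-read_state()["tool_pos"]))
w1=dict(np.load("wrist0.npz"));print(-w1["R"].T@w1["t"])
E
```

```text
[(0.06, [254.2, 223.1]), (0.07, [254.1, 230.5]), (0.08, [254.1, 238.7]), (0.09, [254.0, 247.8]), (0.1, [254.0, 258.0])]
[(0.06, [254.2, 204.8]), (0.07, [254.1, 211.3]), (0.08, [254.1, 218.6]), (0.09, [254.0, 226.7]), (0.1, [253.9, 235.8])]
[(0.06, [352.0, 301.0]), (0.075, [353.0, 275.0]), (0.084, [353.0, 258.0]), (0.09, [354.0, 247.0]), (0.1, [354.0, 229.0])]
[(-0.034, [376.0, 227.0]), (0, [353.0, 258.0]), (0.034, [329.0, 291.0])]
cam in tool [ 0.07527896  0.00027263 -0.1762272 ]
[ 0.32678855 -0.56685738  0.37259194]
```

```bash
python3 - <<'E'
from h import *
w=dict(np.load("w1.npz"))
for dx in(0,.011):print(dx,[ (z,proj(w,[.4376+dx,-.1695+.0425,z]).round(0).tolist(),proj(w,[.4376+dx,-.1695-.0425,z]).round(0).tolist()) for z in(.22,.233,.245,.255,.267)])
E
```

```text
0 [(0.22, [178.0, 223.0], [329.0, 223.0]), (0.233, [173.0, 233.0], [335.0, 233.0]), (0.245, [167.0, 243.0], [340.0, 243.0]), (0.255, [162.0, 253.0], [345.0, 253.0]), (0.267, [154.0, 266.0], [352.0, 266.0])]
0.011 [(0.22, [177.0, 205.0], [331.0, 205.0]), (0.233, [171.0, 213.0], [336.0, 213.0]), (0.245, [165.0, 223.0], [342.0, 223.0]), (0.255, [160.0, 231.0], [347.0, 231.0]), (0.267, [152.0, 243.0], [355.0, 243.0])]
```

Both views put the fingertips about 35 mm above the reported TCP height, which is why they closed over the rim. I'll open, go 35 mm lower and close again.

```bash
python3 -m creep '[[[0,0,0],[0,0,0]],[[0,0,0],[0,0,0]],[[0,0,0],[0,0,0]],[[0,0,0],[0,0,0]],[[0,0,0],[0,0,0]],[[0,0,0],[0,0,0]],[[0,0,0],[0,0,0]],[[0,0,0.015],[0,0,0]],[[0,0,0.03],[0,0,0]],[[0,0,0.035],[0,0,0]],[[0,0,0.035],[0,0,0]],[[0,0,0.035],[0,0,0]]]' 1
python3 -m creep '[[[0,0,0],[0,0,0]],[[0,0,0],[0,0,0]],[[0,0,0],[0,0,0]],[[0,0,0],[0,0,0]],[[0,0,0],[0,0,0]],[[0,0,0],[0,0,0]]]' 0
python3 - <<'E'
from h import *
c=camera("wrist");s=camera("scene");np.savez("w3.npz",**c)
u,v=290,190
a=cv2.resize(s["frame"][v-60:v+60,u-50:u+50,::-1],None,fx=4,fy=4,interpolation=cv2.INTER_CUBIC)
b=c["frame"][:,:,::-1][:,100:412];b=cv2.resize(b,(390,480))
cv2.imwrite("pics/p3.png",np.hstack([a,b]))
E
```

```text
t: 4.25
tool_pos: [0.4402, -0.1678, 0.0265]
orientation: [1.0, -0.0, 0.0, 0.0]
ft_force: [-0.1, -0.9, -1.5]
grip_width: 0.997
gripper_force: 0.0
t: 4.85
tool_pos: [0.4408, -0.1677, 0.0276]
orientation: [1.0, -0.0, 0.001, 0.0]
ft_force: [-1.7, 1.2, 9.5]
grip_width: 0.774
gripper_force: 63.9
```

View pics/p3.png

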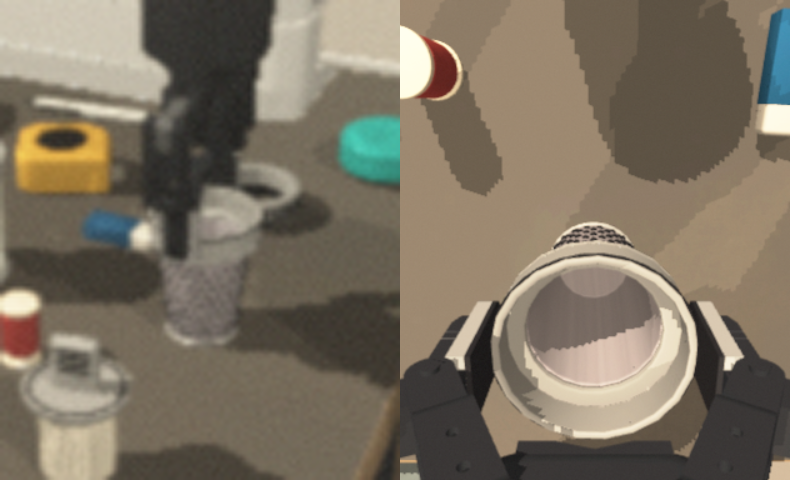

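The strainer is gripped square, with the tips near the collar's lower edge. Next I'll lift it and measure the cup rim from closer.

```bash
python3 -m creep '[[[0,0,-0.03],[0,0,0]],[[0,0,-0.07],[0,0,0]],[[0,0,-0.12],[0,0,0]],[[0.03,0.002,-0.13],[0,0,0]],[[0.06,0.002,-0.13],[0,0,0]],[[0.06,0.002,-0.13],[0,0,0]],[[0.06,0.002,-0.13],[0,0,0]],[[0.06,0.002,-0.13],[0,0,0]]]'
python3 - <<'E'
from h import *
c=camera("wrist");np.savez("w4.npz",**c);t=camera("top");s=camera("scene");np.savez("t4.npz",**t);np.savez("s4.npz",**s)
print(read_state()["tool_pos"])
z=.084+.13
print("str",rim(c,[.4996,-.17,z],.068),circle(c,[.4996,-.17,z],.068,k=2),circle(c,[.4996,-.17,z],.062,k=2))
print("cup",proj(c,[.613,-.172,.09]),rim(c,[.613,-.172,.09],.074),circle(c,[.613,-.172,.09],.074,k=3),circle(c,[.613,-.172,.09],.060,k=3))
cv2.imwrite("pics/w4.png",c["frame"][:,:,::-1])
E
```

```text
t: 5.75
tool_pos: [0.4985, -0.1696, 0.1559]
orientation: [1.0, -0.001, -0.001, -0.0]
ft_force: [0.5, 0.5, -0.4]
grip_width: 0.77
gripper_force: 67.4
[ 0.49899087 -0.16981628  0.1560173 ]
str [([512.4, -167.4, 214.0], 'axes mm', np.float64(26.2), np.float64(43.5), 'uv', 248.2, 249.7), ([486.9, -170.2, 214.0], 'axes mm', np.float64(71.8), np.float64(82.7), 'uv', 255.5, 306.1)] [([0.4973, -0.1713, 0.214], 67.0, 258.2, 283.8), ([0.4989, -0.1749, 0.214], 67.8, 267.2, 280.2), ([0.4941, -0.1649, 0.214], 67.8, 242.2, 290.8), ([0.4915, -0.1634, 0.214], 67.9, 238.8, 296.2)] [([0.5007, -0.1697, 0.214], 61.9, 254.2, 276.2), ([0.4964, -0.1621, 0.214], 62.1, 235.2, 285.8), ([0.4964, -0.1777, 0.214], 62.3, 274.2, 285.8), ([0.507, -0.1666, 0.214], 62.2, 246.2, 262.2)]
cup [258.13375825  19.24192317] [([619.4, -169.3, 90.0], 'axes mm', np.float64(75.2), np.float64(88.4), 'uv', 253.9, 8.2)] [([0.6178, -0.1721, 0.09], 73.6, 258.3, 11.0)] [([0.609, -0.1682, 0.09], 60.0, 252.3, 26.0), ([0.6106, -0.1674, 0.09], 60.4, 251.0, 23.3), ([0.6082, -0.1758, 0.09], 59.7, 264.0, 27.3), ([0.605, -0.163, 0.09], 59.6, 244.3, 32.7)]
```

View pics/w4.png

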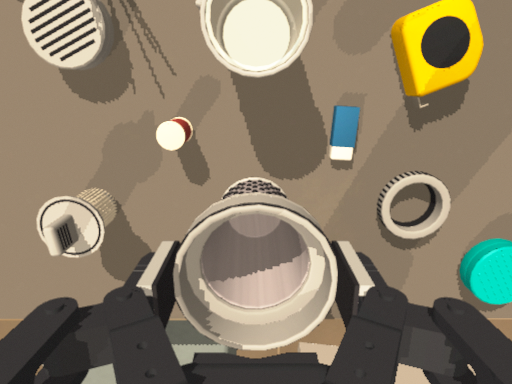

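Now the cup rim is at about (257,15), partly out of frame, and the strainer hangs level. I'll move 40 mm closer to see the whole rim.

```bash
python3 -m creep '[[[0.03,0,0],[0,0,0]],[[0.04,0,0],[0,0,0]],[[0.04,0,0],[0,0,0]],[[0.04,0,0],[0,0,0]],[[0.04,0,0],[0,0,0]]]'
python3 - <<'E'
from h import *
c=camera("wrist");np.savez("w5.npz",**c)
print(read_state()["tool_pos"],proj(c,[.615,-.172,.09]))
for X,D in(([.615,-.172,.09],.074),([.615,-.172,.09],.060),([.615,-.172,.09],.066),([.615,-.172,.005],.06)): print(D,circle(c,X,D,k=3,tol=.05),rim(c,X,D))
z=.214
for D in(.068,.062): print("str",[circle(c,[.54,-.17,z],D,k=2,tol=.05)])
cv2.imwrite("pics/w5.png",c["frame"][:,:,::-1])
E
```

```text
t: 6.4
tool_pos: [0.5386, -0.1699, 0.156]
orientation: [1.0, -0.001, -0.001, -0.0]
ft_force: [-0.8, 0.8, 0.3]
grip_width: 0.776
gripper_force: 67.4
[ 0.53881359 -0.16988198  0.15616714] [257.62412072  80.99211135]
0.074 [([0.6163, -0.1723, 0.09], 73.8, 258.0, 79.0), ([0.6189, -0.1743, 0.09], 73.6, 261.0, 75.0), ([0.6141, -0.165, 0.09], 73.8, 247.3, 82.3), ([0.6152, -0.18, 0.09], 74.1, 269.3, 80.7)] [([625.5, -175.8, 90.0], 'axes mm', np.float64(29.7), np.float64(40.4), 'uv', 263.3, 64.5), ([617.0, -170.0, 90.0], 'axes mm', np.float64(57.9), np.float64(60.3), 'uv', 254.7, 78.0), ([616.8, -169.5, 90.0], 'axes mm', np.float64(74.3), np.float64(77.0), 'uv', 254.0, 78.2)]
0.06 [([0.6204, -0.1731, 0.09], 59.6, 259.3, 72.7), ([0.6202, -0.1682, 0.09], 59.7, 252.0, 73.0), ([0.6135, -0.1661, 0.09], 60.0, 249.0, 83.3), ([0.6161, -0.1757, 0.09], 59.9, 263.0, 79.3)] [([616.0, -170.6, 90.0], 'axes mm', np.float64(59.6), np.float64(61.5), 'uv', 255.5, 79.4), ([616.9, -169.6, 90.0], 'axes mm', np.float64(74.1), np.float64(77.2), 'uv', 254.1, 78.1)]
0.066 [([0.6174, -0.1707, 0.09], 66.4, 255.7, 77.3)
[... 486 characters left out ...]
0.005], 60.0, 252.3, 98.0), ([0.6068, -0.1832, 0.005], 60.3, 269.0, 90.7), ([0.6243, -0.1842, 0.005], 60.0, 270.3, 70.7)] [([640.6, -199.5, 5.0], 'axes mm', np.float64(22.4), np.float64(43.4), 'uv', 287.6, 51.5), ([658.3, -126.3, 5.0], 'axes mm', np.float64(42.7), np.float64(47.0), 'uv', 205.2, 29.9)]
str [[([0.5384, -0.1727, 0.214], 67.9, 261.2, 281.2), ([0.5368, -0.1725, 0.214], 67.6, 260.8, 284.8), ([0.5373, -0.1711, 0.214], 67.4, 257.2, 283.8), ([0.5409, -0.1654, 0.214], 68.0, 242.8, 275.8)]]
str [[([0.5436, -0.1699, 0.214], 61.6, 254.2, 269.8), ([0.5375, -0.1739, 0.214], 61.9, 264.2, 283.2), ([0.5375, -0.1659, 0.214], 62.1, 244.2, 283.2), ([0.5452, -0.1735, 0.214], 61.9, 263.2, 266.2)]]
```

View pics/w5.png

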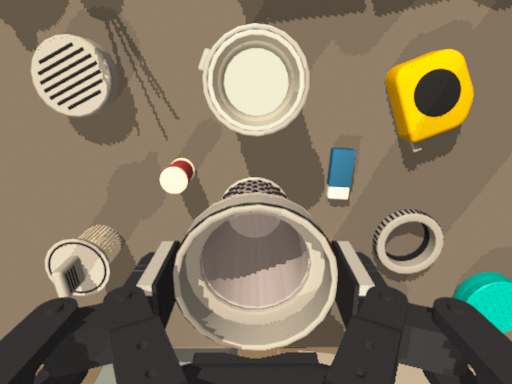

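The whole cup rim is now in view, centred at (256,79), and the strainer rim is centred at (255,279). I'll move over the cup and lower partway.

```bash
python3 -m creep '[[[0.03,0,0],[0,0,0]],[[0.06,0.001,0],[0,0,0]],[[0.078,0.001,0],[0,0,0]],[[0.078,0.001,0],[0,0,0]],[[0.078,0.001,0],[0,0,0]],[[0.078,0.001,0.02],[0,0,0]],[[0.078,0.001,0.04],[0,0,0]],[[0.078,0.001,0.06],[0,0,0]],[[0.078,0.001,0.075],[0,0,0]],[[0.078,0.001,0.085],[0,0,0]],[[0.078,0.001,0.09],[0,0,0]],[[0.078,0.001,0.09],[0,0,0]]]'
python3 -m creep '[[[0,0,0.004],[0,0,0]],[[0,0,0.008],[0,0,0]],[[0,0,0.012],[0,0,0]],[[0,0,0.014],[0,0,0]],[[0,0,0.014],[0,0,0]]]'
python3 - <<'E'
from h import *
print(read_state()["tool_pos"],read_state()["ft_force"],read_state()["ft_torque"])
c=camera("wrist");s=camera("scene");np.savez("w6.npz",**c)
u,v=proj(s,[.616,-.171,.06]).astype(int)
a=cv2.resize(s["frame"][v-60:v+60,u-50:u+50,::-1],None,fx=4,fy=4,interpolation=cv2.INTER_CUBIC)
b=c["frame"][:,:,::-1][:,100:412];b=cv2.resize(b,(390,480))
cv2.imwrite("pics/p6.png",np.hstack([a,b]))
E
```

```text
t: 7.65
tool_pos: [0.6176, -0.1708, 0.0659]
orientation: [1.0, -0.0, -0.0, -0.0]
ft_force: [0.1, 0.9, -0.5]
grip_width: 0.776
gripper_force: 67.4
t: 8.15
tool_pos: [0.618, -0.1708, 0.0521]
orientation: [1.0, -0.0, -0.0, -0.0]
ft_force: [-0.7, 0.5, -0.6]
grip_width: 0.776
gripper_force: 67.4
[ 0.61800731 -0.17079141  0.05208714] [-0.70610747  0.50765689 -0.59660373] [ 0.01034843  0.00799574 -0.0221471 ]
```

View pics/p6.png

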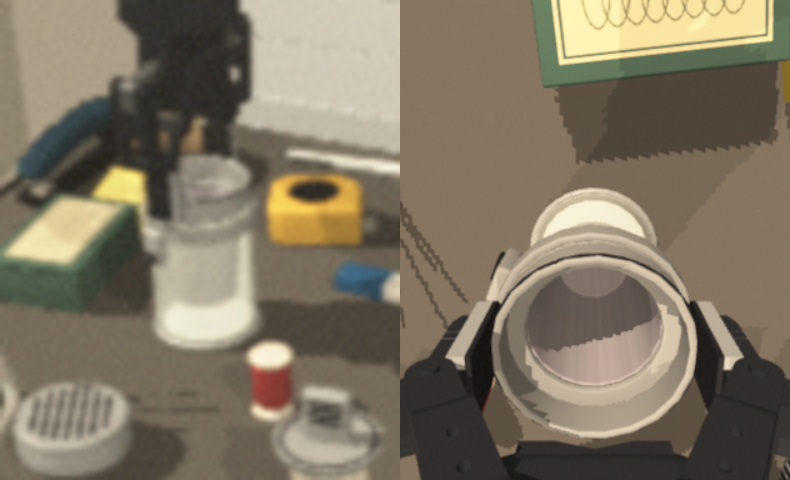

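The strainer is inside the cup with no contact force, about 2 mm from home. I'll lower gently until it touches.

```bash
python3 -m creep '[[[0,0,0.001],[0,0,0]],[[0,0,0.002],[0,0,0]],[[0,0,0.002],[0,0,0]]]'
python3 -m creep '[[[0,0,0.001],[0,0,0]],[[0,0,0.001],[0,0,0]]]'
```

```text
t: 8.55
tool_pos: [0.6186, -0.1713, 0.0518]
orientation: [1.0, -0.0, 0.001, 0.0]
ft_force: [-3.2, 0.8, 7.8]
grip_width: 0.775
gripper_force: 68.3
t: 8.75
tool_pos: [0.6188, -0.1713, 0.0517]
orientation: [1.0, -0.0, 0.001, 0.0]
ft_force: [-4.4, 0.8, 15.1]
grip_width: 0.774
gripper_force: 68.8
```

```bash
python3 -m creep '[[[0,0,-0.001],[0,0,0]],[[0,0,-0.001],[0,0,0]],[[0,0,-0.001],[0,0,0]],[[0,0,-0.001],[0,0,0]],[[0,0,-0.001],[0,0,0]],[[0,0,-0.001],[0,0,0]],[[0,0,-0.02],[0,0,0]],[[0,0,-0.06],[0,0,0]],[[0,0,-0.11],[0,0,0]],[[0,0,-0.15],[0,0,0]],[[0,0,-0.15],[0,0,0]]]' 1
python3 - <<'E'
from h import *
c=camera("wrist");np.savez("w7.npz",**c)
print(rim(c,[.617,-.171,.108],.068),circle(c,[.617,-.171,.108],.068,k=2)[:2],circle(c,[.617,-.171,.108],.062,k=2)[:2])
cv2.imwrite("pics/w7.png",c["frame"][:,:,::-1])
to([.451,-.008,.19],0)
E
python3 -m creep '[[[-0.165,-0.163,0],[0,0,0]],[[-0.165,-0.163,0],[0,0,0]],[[-0.165,-0.163,0],[0,0,0]],[[-0.165,-0.163,0],[0,0,0]],[[-0.165,-0.163,0],[0,0,0]],[[-0.165,-0.163,0],[0,0,0]],[[-0.165,-0.163,0],[0,0,0]],[[-0.165,-0.163,0],[0,0,0]]]'
python3 - <<'E'
from h import *
c=camera("wrist");np.savez("w8.npz",**c)
to([.453,-.008,.19],0)
X=[.453,-.008,.058];print(rim(c,X,.059),circle(c,X,.059,k=2)[:2])
a=cv2.imread("pics/w7.png");b=c["frame"][:,:,::-1]
cv2.imwrite("pics/p8.png",np.hstack([a[60:330,120:390],b[60:330,120:390]]).repeat(1,0))
E
```

```text
t: 9.85
tool_pos: [0.6223, -0.1722, 0.2059]
orientation: [1.0, -0.0, 0.006, 0.002]
ft_force: [1.5, -0.4, 0.3]
grip_width: 0.999
gripper_force: 0.0
[([618.0, -168.8, 108.0], 'axes mm', np.float64(53.4), np.float64(61.0), 'uv', 250.3, 183.4), ([638.6, -178.7, 108.0], 'axes mm', np.float64(21.5), np.float64(41.7), 'uv', 262.2, 159.2), ([623.3, -169.8, 108.0], 'axes mm', np.float64(70.0), np.float64(78.8), 'uv', 251.4, 177.2)] [([0.6185, -0.1696, 0.108], 67.7, 251.2, 182.8), ([0.6202, -0.1705, 0.108], 67.9, 252.2, 180.8)] [([0.6202, -0.1705, 0.108], 62.0, 252.2, 180.8), ([0.625, -0.1726, 0.108], 61.8, 254.8, 175.2)]
pos [ 620.2 -171.5  202.6] yaw -0.04 w 1.0 shift_mm [-169.4 -163.4   11.2] turn [ 0.09 -0.39 -0.04]
t: 10.7
tool_pos: [0.4539, -0.0086, 0.1988]
orientation: [1.0, -0.001, 0.0, 0.0]
ft_force: [0.1, -0.2, 0.2]
grip_width: 1.002
gripper_force: 0.0
pos [453.9  -8.8 198.8] yaw -0.14 w 1.002 shift_mm [-0.9 -0.8  8.8] turn [ 0.04 -0.   -0.14]
[([453.1, -7.4, 58.0], 'axes mm', np.float64(47.2), np.float64(48.4), 'uv', 253.3, 166.0), ([453.4, -7.3, 58.0], 'axes mm', np.float64(57.2), np.float64(59.2), 'uv', 253.2, 165.7)] [([0.4548, -0.0073, 0.058], 57.1, 253.2, 164.2)]
```

View pics/p8.png

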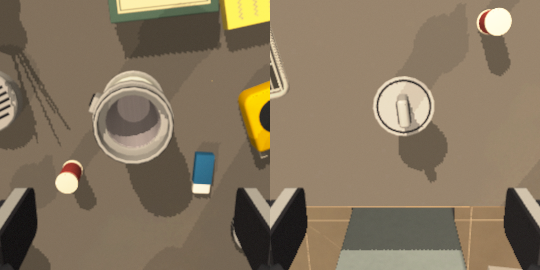

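The left view shows the strainer hanging in the cup. The right view shows the cartridge with its tab nearly along world x. I'll enlarge the tab to get its angle and check the strainer's seating.

```bash
python3 - <<'E'
from h import *
c=dict(np.load("w8.npz"));f=c["frame"][:,:,::-1]
b=cv2.resize(f[125:200,213:293],None,fx=5,fy=5,interpolation=cv2.INTER_CUBIC)
d=dict(np.load("w7.npz"))["frame"][:,:,::-1]
a=cv2.resize(d[125:225,203:303],(375,375),interpolation=cv2.INTER_CUBIC)
cv2.imwrite("pics/p9.png",np.hstack([a,b]))
print([proj(c,[.4532+dx,-.0075+dy,.088]).round(1).tolist() for dx in(-.013,.013) for dy in(-.005,.005)])
E
```

```text
[[259.0, 188.1], [247.7, 188.1], [259.0, 159.3], [247.4, 159.4]]
```

View pics/p9.png

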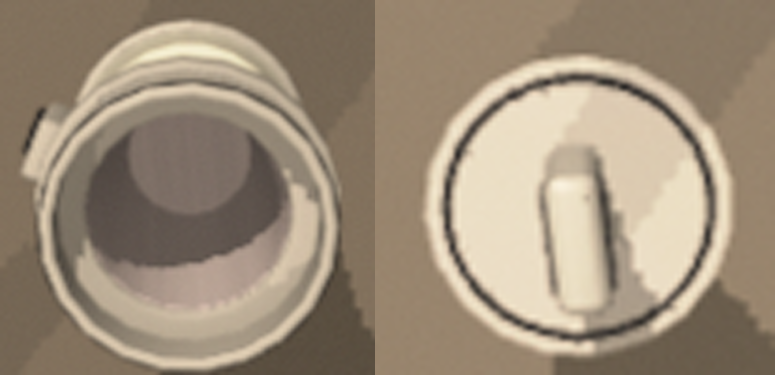

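The strainer rim sits concentric and level in the cup. The tab runs from (572,180) to (585,310), so its yaw is about +5.5°. I'll grip it there.

```bash
python3 -m creep '[[[-0.001,-0.001,0.05],[0,0,-5.5]],[[-0.001,-0.001,0.1],[0,0,-5.5]],[[-0.001,-0.001,0.13],[0,0,-5.5]],[[-0.001,-0.001,0.15],[0,0,-5.5]],[[-0.001,-0.001,0.162],[0,0,-5.5]],[[-0.001,-0.001,0.162],[0,0,-5.5]],[[-0.001,-0.001,0.162],[0,0,-5.5]]]'
python3 -m creep '[[[0,0,0],[0,0,0]],[[0,0,0],[0,0,0]],[[0,0,0],[0,0,0]],[[0,0,0],[0,0,0]],[[0,0,0],[0,0,0]],[[0,0,0],[0,0,0]],[[0,0,0],[0,0,0]]]' 0
python3 - <<'E'
from h import *
c=camera("wrist");s=camera("scene");np.savez("w10.npz",**c);np.savez("s10.npz",**s)
u,v=proj(s,[.453,-.008,.06]).astype(int)
a=cv2.resize(s["frame"][v-60:v+60,u-50:u+50,::-1],None,fx=4,fy=4,interpolation=cv2.INTER_CUBIC)
b=c["frame"][:,:,::-1][:,100:412];b=cv2.resize(b,(390,480))
cv2.imwrite("pics/p10.png",np.hstack([a,b]))
E
```

```text
t: 11.45
tool_pos: [0.4526, -0.0074, 0.037]
orientation: [0.999, 0.047, -0.0, 0.0]
ft_force: [-0.2, -0.3, -0.3]
grip_width: 1.001
gripper_force: 0.0
t: 12.15
tool_pos: [0.4523, -0.0067, 0.0376]
orientation: [0.999, 0.048, 0.0, -0.0]
ft_force: [-0.7, 0.2, 4.6]
grip_width: 0.103
gripper_force: 60.0
```

View pics/p10.png

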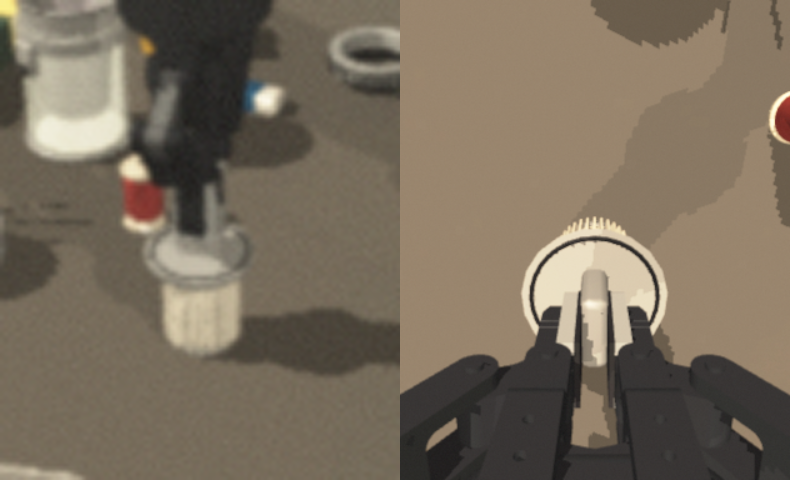

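The cartridge tab is gripped with the tips about 13 mm above the flange. I'll lift and look at the basket before inserting.

```bash
python3 -m creep '[[[0,0,-0.03],[0,0,0]],[[0,0,-0.07],[0,0,0]],[[0,0,-0.12],[0,0,0]],[[0,0,-0.14],[0,0,0]],[[0.067,0.1715,-0.14],[0,0,0]],[[0.067,0.1715,-0.14],[0,0,0]],[[0.067,0.1715,-0.14],[0,0,0]],[[0.067,0.1715,-0.14],[0,0,0]],[[0.067,0.1715,-0.14],[0,0,0]],[[0.067,0.1715,-0.14],[0,0,0]],[[0.067,0.1715,-0.14],[0,0,0]]]'
python3 - <<'E'
from h import *
c=camera("wrist");np.savez("w11.npz",**c)
s=read_state();print(s["tool_pos"],s["ft_force"])
for X,D in(([.618,-.171,.108],.068),([.618,-.171,.108],.062),([.618,-.171,.094],.049)): print(D,proj(c,X).round(),circle(c,X,D,k=4,tol=.05)[:3],*rim(c,X,D),sep="\n ")
X=s["tool_pos"]+[.0,0,0];X[2]=.058+.14;print("cart",proj(c,X),circle(c,X,.059,k=2)[:2])
cv2.imwrite("pics/w11.png",c["frame"][:,:,::-1])
to([.6173,-.171,.178],5.5)
E
```

```text
t: 13.35
tool_pos: [0.5344, -0.1693, 0.1768]
orientation: [0.999, 0.048, -0.001, -0.001]
ft_force: [0.1, 0.5, -1.1]
grip_width: 0.096
gripper_force: 59.3
[ 0.5345258  -0.16908281  0.17696942] [-0.00478401 -0.15360343 -0.787246  ]
0.068
 [269.  71.]
 [([0.6174, -0.1703, 0.108], 68.3, 268.1, 71.6), ([0.611, -0.1687, 0.108], 68.3, 264.9, 81.1), ([0.6123, -0.1762, 0.108], 68.7, 275.9, 80.4)]
 ([616.8, -170.6, 108.0], 'axes mm', np.float64(61.8), np.float64(64.2), 'uv', 268.5, 72.6)
 ([617.0, -169.0, 108.0], 'axes mm', np.float64(69.9), np.float64(71.7), 'uv', 266.1, 72.0)
0.062
 [269.  71.]
 [([0.6162, -0.1696, 0.108], 62.0, 266.9, 73.4), ([0.6216, -0.1722, 0.108], 61.6, 271.6, 65.4), ([0.6104, -0.1711, 0.108], 62.0, 268.1, 82.4)]
 ([616.8, -170.6, 108.0], 'axes mm', np.float64(61.8), np.float64(64.2), 'uv', 268.5, 72.6)
 ([617.0, -169.0, 108.0], 'axes mm', np.float64(69.9), np.float64(71.7), 'uv', 266.1, 72.0)
0.049
 [268.  71.]
 [([0.6059, -0.1641, 0.094], 49.0, 257.4, 87.9), ([0.6144, -0.1584, 0.094], 48.7, 250.6, 74.9), ([0.6161, -0.1702, 0.094], 49.6, 267.1, 74.1)]
 ([639.7, -187.9, 94.0], 'axes mm', np.float64(13.4), np.float64(37.0), 'uv', 295.7, 41.5)
cart [254.00719083 239.65326091] [([0.5296, -0.1702, 0.198], 58.4, 255.2, 248.8)]
pos [ 534.5 -169.1  177. ] yaw 5.59 w 0.099 shift_mm [82.2 10.  -1.1] turn [-0.08  0.06  0.09]
```

View pics/w11.png

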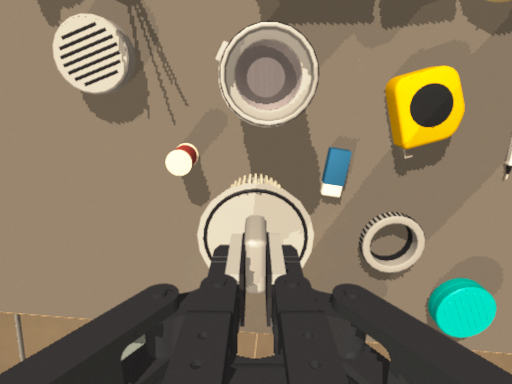

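The basket is centred at (268,72), about (617,-170.5) mm, and the cartridge hangs upright at (256,238). I've used all 14 picture views, so everything from here goes by numbers. First, the cartridge's offset along tool x from its far flange edge.

```bash
python3 - <<'E'
from h import *
c=dict(np.load("w11.npz"));p=np.array([.5345,-.1692,.1973]);a=np.radians(5.5);x=np.array([np.cos(a),np.sin(a),0])
for e in(-.002,0,.002,.004): print(e,proj(c,p+x*(.0295+e)).round(1))
g=cv2.cvtColor(c["frame"],cv2.COLOR_RGB2GRAY)
print(g[170:200,256].tolist());print(g[170:200,248].tolist());print(g[235,190:210].tolist(),g[235,305:325].tolist())
y=np.array([np.sin(a),-np.cos(a),0]);print(proj(c,p+y*.0295),proj(c,p-y*.0295))
to([.6165,-.1706,.178],5.5)
E
```

```text
-0.002 [254.3 186.9]
0 [254.3 182.9]
0.002 [254.3 178.9]
0.004 [254.3 174.8]
[95, 94, 95, 162, 205, 214, 220, 217, 216, 218, 219, 231, 226, 222, 222, 219, 210, 206, 152, 82, 57, 37, 102, 164, 199, 206, 205, 206, 206, 207]
[136, 137, 138, 136, 147, 152, 162, 172, 177, 208, 221, 228, 214, 218, 225, 225, 224, 225, 224, 149, 77, 66, 82, 168, 192, 215, 225, 225, 224, 225]
[137, 138, 136, 136, 138, 138, 151, 198, 226, 225, 225, 225, 225, 184, 48, 43, 87, 181, 225, 224] [48, 43, 135, 209, 224, 224, 224, 223, 206, 155, 141, 142, 140, 139, 140, 140, 139, 134, 125, 124]
[312.82355336 239.24308271] [195.67589053 238.96826625]
pos [ 534.5 -169.1  177. ] yaw 5.59 w 0.099 shift_mm [81.4  9.5 -1.1] turn [-0.08  0.06  0.09]
```

```bash
python3 -m creep '[[[0.04,0.005,0],[0,0,0]],[[0.081,0.0095,0],[0,0,0]],[[0.081,0.0095,0],[0,0,0]],[[0.081,0.0095,0],[0,0,0]],[[0.081,0.0095,0.02],[0,0,0]],[[0.081,0.0095,0.04],[0,0,0]],[[0.081,0.0095,0.055],[0,0,0]],[[0.081,0.0095,0.07],[0,0,0]],[[0.081,0.0095,0.08],[0,0,0]],[[0.081,0.0095,0.085],[0,0,0]],[[0.081,0.0095,0.085],[0,0,0]]]'
python3 -m creep '[[[0,0,0.003],[0,0,0]],[[0,0,0.006],[0,0,0]],[[0,0,0.009],[0,0,0]],[[0,0,0.010],[0,0,0]],[[0,0,0.010],[0,0,0]]]'
python3 -m creep '[[[0,0,0.001],[0,0,0]],[[0,0,0.002],[0,0,0]],[[0,0,0.002],[0,0,0]]]'
```

```text
t: 14.5
tool_pos: [0.6162, -0.1726, 0.0918]
orientation: [0.999, 0.048, -0.001, -0.0]
ft_force: [0.3, -0.1, -1.0]
grip_width: 0.098
gripper_force: 59.3
t: 15.0
tool_pos: [0.6165, -0.1725, 0.082]
orientation: [0.999, 0.048, -0.0, -0.0]
ft_force: [-0.8, 1.7, -1.8]
grip_width: 0.099
gripper_force: 59.2
t: 15.3
tool_pos: [0.6165, -0.1725, 0.0801]
orientation: [0.999, 0.048, -0.0, -0.0]
ft_force: [-0.7, 0.7, -0.4]
grip_width: 0.097
gripper_force: 59.3
```

```bash
python3 -m creep '[[[0,-0.001,0.001],[0,0,0]],[[0,-0.001,0.001],[0,0,0]]]'
python3 -m creep '[[[0,0,0.001],[0,0,0]],[[0,0,0.001],[0,0,0]]]'
```

```text
t: 15.5
tool_pos: [0.6167, -0.1723, 0.0797]
orientation: [0.999, 0.048, 0.0, 0.0]
ft_force: [-2.3, 0.4, 3.1]
grip_width: 0.1
gripper_force: 59.8
t: 15.7
tool_pos: [0.6168, -0.1724, 0.0797]
orientation: [0.999, 0.047, 0.0, 0.0]
ft_force: [-3.8, 0.9, 10.1]
grip_width: 0.098
gripper_force: 60.6
```

```bash
python3 -m creep '[[[0,0,-0.001],[0,0,0]],[[0,0,-0.001],[0,0,0]],[[0,0,-0.001],[0,0,0]],[[0,0,-0.001],[0,0,0]],[[0,0,-0.001],[0,0,0]],[[0,0,-0.001],[0,0,0]],[[0,0,-0.001],[0,0,0]],[[0,0,-0.03],[0,0,0]],[[0,0,-0.07],[0,0,0]],[[0,0,-0.11],[0,0,0]],[[0,0,-0.11],[0,0,0]],[[0,0,-0.11],[0,0,0]]]' 1
python3 - <<'E'
from h import *
c=camera("wrist");np.savez("w12.npz",**c);s=camera("scene");np.savez("s12.npz",**s)
X=[.617,-.171,.1]
print("flange",proj(c,X).round(),circle(c,X,.059,k=3,tol=.05)[:3],*rim(c,X,.059),sep="\n ")
X=[.617,-.171,.108];print("collar",circle(c,X,.068,k=3,tol=.05)[:3],*rim(c,X,.068),sep="\n ")
to([.4585,-.3265,.19],0)
E
```

```text
t: 16.9
tool_pos: [0.6172, -0.1719, 0.1893]
orientation: [0.999, 0.048, 0.001, 0.0]
ft_force: [0.2, 0.7, -0.1]
grip_width: 1.001
gripper_force: 0.0
flange
 [253. 180.]
 [([0.6231, -0.1714, 0.1], 59.1, 254.7, 173.0), ([0.6151, -0.1766, 0.1], 59.3, 260.0, 183.0), ([0.6185, -0.1675, 0.1], 59.2, 249.3, 178.0)]
 ([611.9, -168.7, 100.0], 'axes mm', np.float64(45.0), np.float64(50.2), 'uv', 250.0, 185.9)
 ([616.4, -172.2, 100.0], 'axes mm', np.float64(44.9), np.float64(48.7), 'uv', 254.8, 181.0)
collar
 [([0.618, -0.1711, 0.108], 67.9, 253.7, 181.7), ([0.6293, -0.1748, 0.108], 67.7, 259.7, 168.3), ([0.6177, -0.1619, 0.108], 68.0, 242.0, 181.0)]
 ([615.5, -170.7, 108.0], 'axes mm', np.float64(45.9), np.float64(53.3), 'uv', 252.8, 184.6)
 ([618.7, -171.9, 108.0], 'axes mm', np.float64(43.8), np.float64(47.3), 'uv', 254.8, 181.0)
 ([623.3, -169.2, 108.0], 'axes mm', np.float64(69.4), np.float64(78.5), 'uv', 251.9, 175.1)
pos [ 615.6 -171.4  187.1] yaw 5.47 w 1.0 shift_mm [-171.2  139.4   -2.7] turn [-0.04  0.12  5.47]
```

```bash
python3 -m creep '[[[-0.172,0.139,0],[0,0,5.5]],[[-0.172,0.139,0],[0,0,5.5]],[[-0.172,0.139,0],[0,0,5.5]],[[-0.172,0.139,0],[0,0,5.5]],[[-0.172,0.139,0],[0,0,5.5]],[[-0.172,0.139,0],[0,0,5.5]],[[-0.172,0.139,0],[0,0,5.5]],[[-0.172,0.139,0],[0,0,5.5]]]'
python3 - <<'E'
from h import *
c=camera("wrist");np.savez("w13.npz",**c)
X=[.4585,-.3265,.021]
print(proj(c,X).round(),circle(c,X,.068,k=3,tol=.06)[:3],circle(c,X,.051,k=3,tol=.06)[:3],*rim(c,X,.068,win=1.2),sep="\n ")
to([.4585,-.3265,-.018],0)
E
```

```text
t: 17.8
tool_pos: [0.4597, -0.3247, 0.1874]
orientation: [1.0, 0.001, -0.0, -0.001]
ft_force: [1.7, 0.6, 0.2]
grip_width: 0.998
gripper_force: 0.0
[257. 161.]
 [([0.4577, -0.3285, 0.021], 66.3, 258.7, 161.3), ([0.4446, -0.3331, 0.021], 66.8, 263.0, 173.7), ([0.4581, -0.3378, 0.021], 68.0, 267.7, 161.0)]
 [([0.457, -0.3271, 0.021], 50.2, 257.3, 162.0), ([0.4633, -0.3257, 0.021], 50.5, 256.0, 156.0), ([0.4637, -0.3312, 0.021], 51.5, 261.3, 155.7)]
 ([459.0, -326.9, 21.0], 'axes mm', np.float64(48.1), np.float64(52.0), 'uv', 257.1, 160.1)
 ([458.7, -327.0, 21.0], 'axes mm', np.float64(66.0), np.float64(66.4), 'uv', 257.2, 160.4)
pos [ 459.9 -324.7  187.5] yaw 0.14 w 1.002 shift_mm [ -1.3   2.1 205.5] turn [-0.08  0.01  0.14]
```

```bash
python3 - <<'E'
from h import *
s=dict(np.load("s2.npz"))
for dy in(.034,.040,.046): print(dy,[(z,proj(s,[.44,-.1677+dy,z]).round(1).tolist()) for z in(.06,.065,.07,.075)])
s=dict(np.load("s10.npz"));o=proj(s,[.453,-.008,.06]).astype(int)-[50,60]
print("p10 tip target px",o+np.array([190,232])/4)
for dy in(.005,.012): print(dy,[(z,proj(s,[.4525,-.007+dy,z]).round(1).tolist()) for z in(.065,.07,.075,.08)])
E
```

```text
0.034 [(0.06, [285.6, 197.0]), (0.065, [285.6, 195.2]), (0.07, [285.6, 193.4]), (0.075, [285.7, 191.6])]
0.04 [(0.06, [284.7, 198.3]), (0.065, [284.7, 196.4]), (0.07, [284.7, 194.6]), (0.075, [284.8, 192.8])]
0.046 [(0.06, [283.8, 199.5]), (0.065, [283.8, 197.7]), (0.07, [283.8, 195.8]), (0.075, [283.9, 194.0])]
p10 tip target px [256.5 222. ]
0.005 [(0.065, [258.2, 224.1]), (0.07, [258.2, 222.1]), (0.075, [258.1, 220.2]), (0.08, [258.1, 218.2])]
0.012 [(0.065, [256.9, 225.9]), (0.07, [256.8, 223.9]), (0.075, [256.8, 222.0]), (0.08, [256.7, 220.0])]
```

```bash
python3 -m creep '[[[-0.0014,0.0023,0.05],[0,0,0]],[[-0.0014,0.0023,0.1],[0,0,0]],[[-0.0014,0.0023,0.15],[0,0,0]],[[-0.0014,0.0023,0.18],[0,0,0]],[[-0.0014,0.0023,0.20],[0,0,0]],[[-0.0014,0.0023,0.21],[0,0,0]],[[-0.0014,0.0023,0.215],[0,0,0]],[[-0.0014,0.0023,0.2195],[0,0,0]],[[-0.0014,0.0023,0.2195],[0,0,0]],[[-0.0014,0.0023,0.2195],[0,0,0]]]'
```

```text
t: 18.85
tool_pos: [0.4579, -0.3292, -0.0304]
orientation: [1.0, -0.0, 0.001, 0.0]
ft_force: [0.6, 1.1, 0.2]
grip_width: 1.003
gripper_force: 0.0
```

```bash
python3 -m creep '[[[0.0005,-0.001,0.0015],[0,0,0]],[[0.0005,-0.001,0.0015],[0,0,0]],[[0.0005,-0.001,0.0015],[0,0,0]],[[0.0005,-0.001,0.0015],[0,0,0]],[[0.0005,-0.001,0.0015],[0,0,0]],[[0.0005,-0.001,0.0015],[0,0,0]],[[0.0005,-0.001,0.0015],[0,0,0]]]' 0
python3 - <<'E'
from h import *
c=camera("wrist");np.savez("w14.npz",**c);print(read_state()["tool_pos"])
X=[.4585,-.327,.021]
print(proj(c,X).round(),circle(c,X,.068,k=2,tol=.06)[:3],circle(c,X,.051,k=2,tol=.06)[:3],*rim(c,X,.051,win=1.2),sep="\n ")
E
```

```text
t: 19.55
tool_pos: [0.4584, -0.328, -0.0317]
orientation: [1.0, -0.0, 0.001, 0.0]
ft_force: [-0.4, 0.4, 5.0]
grip_width: 0.754
gripper_force: 64.8
[ 0.45834639 -0.32806212 -0.03172979]
[252. 273.]
 [([0.4545, -0.3307, 0.021], 68.0, 260.8, 281.8), ([0.4559, -0.3288, 0.021], 67.8, 256.2, 278.8), ([0.4518, -0.3203, 0.021], 67.4, 235.8, 287.2)]
 [([0.4617, -0.327, 0.021], 51.0, 251.8, 266.2), ([0.4549, -0.3286, 0.021], 51.9, 255.8, 280.8), ([0.461, -0.3204, 0.021], 51.1, 235.8, 267.8)]
 ([461.8, -328.5, 21.0], 'axes mm', np.float64(62.0), np.float64(65.0), 'uv', 255.4, 266.1)
```

```bash
python3 -m creep '[[[0,0,-0.03],[0,0,0]],[[0,0,-0.07],[0,0,0]],[[0,0,-0.12],[0,0,0]],[[0,0,-0.155],[0,0,0]],[[0.072,-0.157,-0.155],[0,0,0]],[[0.072,-0.157,-0.155],[0,0,0]],[[0.072,-0.157,-0.155],[0,0,0]],[[0.072,-0.157,-0.155],[0,0,0]],[[0.072,-0.157,-0.155],[0,0,0]],[[0.072,-0.157,-0.155],[0,0,0]],[[0.072,-0.157,-0.155],[0,0,0]]]'
python3 - <<'E'
from h import *
c=camera("wrist");np.savez("w15.npz",**c);s=read_state();print(s["tool_pos"],s["grip_width"])
X=s["tool_pos"].copy();X[2]=.021+X[2]+.0317
print("ring",X,proj(c,X).round(),circle(c,X,.068,k=2,tol=.05)[:4],circle(c,X,.051,k=2,tol=.05)[:4],*rim(c,X,.051,win=1.1),sep="\n ")
f=c["frame"][:,:,::-1].copy()
g=cv2.cvtColor(f,cv2.COLOR_BGR2GRAY);u=int(proj(c,X)[0]);print(u,g[180:384:2,u].tolist())
for e in(-.034,-.0255,.0255,.034): print(e,proj(c,X+[e,0,0]).round(1))
for P,D in(([.6173,-.171,.108],.068),([.6173,-.171,.108],.062)): print(D,proj(c,P).round(),circle(c,P,D,k=4,tol=.05)[:2],*rim(c,P,D),sep="\n ")
E
```

```text
t: 20.7
tool_pos: [0.529, -0.1727, 0.1224]
orientation: [1.0, -0.002, -0.0, 0.001]
ft_force: [-0.3, -0.0, 0.4]
grip_width: 0.754
gripper_force: 67.2
[ 0.52897505 -0.1728577   0.12234136] 0.7553759367633227
ring
 [ 0.52897505 -0.1728577   0.17504136]
 [255. 274.]
 [([0.5375, -0.1729, 0.175], 68.8, 254.8, 255.2), ([0.5199, -0.1674, 0.175], 67.8, 241.8, 292.8)]
 [([0.5268, -0.1729, 0.175], 51.4, 254.8, 278.2), ([0.5404, -0.1727, 0.175], 50.0, 254.2, 248.8), ([0.5322, -0.1807, 0.175], 51.1, 273.8, 266.8), ([0.5329, -0.1653, 0.175], 51.0, 236.2, 265.2)]
 ([531.4, -172.8, 175.0], 'axes mm', np.float64(60.1), np.float64(65.7), 'uv', 254.4, 268.6)
254 [95, 94, 96, 94, 78, 35, 38, 36, 37, 171, 225, 223, 213, 210, 206, 204, 201, 198, 211, 156, 136, 136, 138, 137, 137, 138, 139, 138, 138, 138, 138, 139, 140, 138, 138, 140, 138, 140, 140, 140, 140, 139, 139, 139, 140, 140, 139, 137, 137, 140, 141, 139, 137, 140, 140, 141, 140, 138, 47, 40, 41, 42, 39, 42, 128, 173, 174, 176, 177, 178, 180, 181, 190, 211, 232, 227, 225, 223, 222, 219, 194, 126, 126, 124, 126, 127, 127, 127, 126, 100, 55, 55, 43, 
[... 659 characters left out ...]
p.float64(68.5), 'uv', 237.0, 62.1)
0.062
 [251.  57.]
 [([0.6119, -0.1704, 0.108], 62.1, 249.6, 67.9), ([0.617, -0.175, 0.108], 61.7, 258.4, 57.6)]
 ([614.8, -169.7, 108.0], 'axes mm', np.float64(47.8), np.float64(55.7), 'uv', 248.2, 62.0)
 ([611.1, -190.9, 108.0], 'axes mm', np.float64(17.2), np.float64(37.1), 'uv', 288.3, 69.4)
 ([616.7, -172.2, 108.0], 'axes mm', np.float64(46.7), np.float64(49.1), 'uv', 253.1, 58.2)
 ([634.7, -163.6, 108.0], 'axes mm', np.float64(15.5), np.float64(33.4), 'uv', 236.0, 20.4)
 ([616.2, -179.6, 108.0], 'axes mm', np.float64(49.4), np.float64(64.0), 'uv', 267.1, 59.2)
 ([614.8, -163.7, 108.0], 'axes mm', np.float64(52.6), np.float64(68.5), 'uv', 237.0, 62.1)
```

```bash
python3 -m creep '[[[0.045,-0.001,0],[0,0,0]],[[0.088,-0.0017,0],[0,0,0]],[[0.088,-0.0017,0],[0,0,0]],[[0.088,-0.0017,0],[0,0,0]],[[0.088,-0.0017,0],[0,0,0]],[[0.088,-0.0017,0.015],[0,0,0]],[[0.088,-0.0017,0.03],[0,0,0]],[[0.088,-0.0017,0.038],[0,0,0]],[[0.088,-0.0017,0.043],[0,0,0]],[[0.088,-0.0017,0.043],[0,0,0]]]'
```

```text
t: 21.75
tool_pos: [0.617, -0.169, 0.078]
orientation: [1.0, -0.0, -0.001, -0.0]
ft_force: [-0.2, 0.9, 0.6]
grip_width: 0.757
gripper_force: 67.2
```

```bash
python3 -m creep '[[[0,0,0.002],[0,0,0]],[[0,0,0.004],[0,0,0]],[[0,0,0.006],[0,0,0]],[[0,0,0.006],[0,0,0]]]'
python3 -m creep '[[[0,0,0.001],[0,0,0]],[[0,0,0.002],[0,0,0]],[[0,0,0.003],[0,0,0]],[[0,0,0.003],[0,0,0]]]'
```

```text
t: 22.15
tool_pos: [0.6178, -0.1692, 0.0732]
orientation: [1.0, -0.0, -0.0, -0.0]
ft_force: [0.2, 0.5, -0.2]
grip_width: 0.756
gripper_force: 67.2
t: 22.55
tool_pos: [0.6177, -0.1696, 0.0702]
orientation: [1.0, -0.0, -0.0, 0.0]
ft_force: [-0.7, -0.8, 0.7]
grip_width: 0.756
gripper_force: 67.3
```

Within 1 mm of home and still no force. I'll shift y by 1 mm towards the centre and continue.

```bash
python3 -m creep '[[[0,0.0005,0.001],[0,0,0]],[[0,0.001,0.001],[0,0,0]],[[0,0.001,0.001],[0,0,0]]]'
python3 -m creep '[[[0,0,0.001],[0,0,0]],[[0,0,0.001],[0,0,0]]]'
```

```text
t: 22.85
tool_pos: [0.6178, -0.17, 0.0695]
orientation: [1.0, -0.0, -0.0, -0.0]
ft_force: [-1.5, 0.5, 3.4]
grip_width: 0.758
gripper_force: 67.6
t: 23.05
tool_pos: [0.618, -0.17, 0.0695]
orientation: [1.0, -0.0, 0.0, -0.0]
ft_force: [-3.2, 1.4, 9.3]
grip_width: 0.755
gripper_force: 68.4
```

```bash
python3 -m creep '[[[0,0,-0.001],[0,0,0]],[[0,0,-0.001],[0,0,0]],[[0,0,-0.001],[0,0,0]],[[0,0,-0.001],[0,0,0]],[[0,0,-0.001],[0,0,0]],[[0,0,-0.001],[0,0,0]],[[0,0,-0.03],[0,0,0]],[[0,0,-0.07],[0,0,0]],[[0,0,-0.12],[0,0,0]],[[0,0,-0.12],[0,0,0]],[[0,0,-0.12],[0,0,0]]]' 1
python3 - <<'E'
from h import *
c=camera("wrist");np.savez("w16.npz",**c);s=read_state();print(s["tool_pos"])
for D in(.068,.051):
  P=[.617,-.171,.122];print("ring",D,proj(c,P).round(),circle(c,P,D,k=3,tol=.05)[:3],*rim(c,P,D),sep="\n ")
E
python3 -m creep '[[[0,-0.05,0],[0,0,0]],[[0,-0.1,0],[0,0,0]],[[0,-0.159,0],[0,0,0]],[[0,-0.159,0],[0,0,0]],[[0,-0.159,0],[0,0,0]],[[0,-0.159,0],[0,0,0]],[[0,-0.159,0],[0,0,0]]]'
python3 - <<'E'
from h import *
c=camera("wrist");np.savez("w17.npz",**c)
P=[.618,-.011,.028];print("cap",proj(c,P).round(),circle(c,P,.068,k=3,tol=.05)[:3],*rim(c,P,.068,win=1.2),sep="\n ")
to([.619,-.011,-.032],0)
E
```

```text
t: 24.15
tool_pos: [0.6187, -0.1705, 0.1897]
orientation: [1.0, -0.0, 0.002, 0.0]
ft_force: [0.9, -0.4, 0.1]
grip_width: 1.001
gripper_force: 0.0
[ 0.61747495 -0.17001612  0.18806677]
ring
 0.068
 [255. 190.]
 [([0.6207, -0.1698, 0.122], 68.3, 253.7, 185.3), ([0.6249, -0.1666, 0.122], 67.2, 249.3, 180.0)]
 ([617.7, -170.3, 122.0], 'axes mm', np.float64(47.8), np.float64(51.6), 'uv', 254.3, 189.2)
 ([624.5, -169.7, 122.0], 'axes mm', np.float64(68.9), np.float64(77.9), 'uv', 253.5, 180.5)
ring
 0.051
 [255. 190.]
 [([0.6168, -0.171, 0.122], 50.4, 255.3, 190.3), ([0.6315, -0.1683, 0.122], 51.0, 251.7, 171.3), ([0.63, -0.1755, 0.122], 51.0, 261.3, 173.3)]
 ([616.2, -168.1, 122.0], 'axes mm', np.float64(26.2), np.float64(29.5), 'uv', 251.5, 191.0)
 ([617.7, -170.3, 122.0], 'axes mm', np.float64(47.6), np.float64(51.5), 'uv', 254.3, 189.2)
 ([648.0, -188.9, 122.0], 'axes mm', np.float64(9.0), np.float64(35.7), 'uv', 280.0, 149.4)
t: 24.9
tool_pos: [0.6176, -0.0142, 0.1876]
orientation: [1.0, -0.002, -0.001, 0.001]
ft_force: [-0.2, -0.7, 0.3]
grip_width: 0.997
gripper_force: 0.0
cap
 [251. 160.]
 [([0.6214, -0.0118, 0.028], 66.8, 252.0, 157.0), ([0.6026, -0.0202, 0.028], 67.3, 260.3, 175.0)]
 ([600.7, -22.4, 28.0], 'axes mm', np.float64(4.7), np.float64(38.1), 'uv', 262.5, 176.8)
 ([606.8, -18.8, 28.0], 'axes mm', np.float64(4.9), np.float64(51.3), 'uv', 259.0, 171.0)
 ([619.7, -13.5, 28.0], 'axes mm', np.float64(5.3), np.float64(60.4), 'uv', 253.8, 158.7)
 ([624.9, -8.2, 28.0], 'axes mm', np.float64(4.7), np.float64(60.7), 'uv', 248.4, 153.5)
 ([631.7, -6.4, 28.0], 'axes mm', np.float64(5.3), np.float64(53.0), 'uv', 246.6, 146.9)
 ([638.1, -3.2, 28.0], 'axes mm', np.float64(5.5), np.float64(37.2), 'uv', 243.3, 140.5)
 ([621.3, -11.8, 28.0], 'axes mm', np.float64(66.8), np.float64(67.0), 'uv', 252.1, 157.1)
pos [617.7 -14.  187.8] yaw -0.24 w 1.004 shift_mm [  1.5  -3.3 219.8] turn [ 0.08  0.04 -0.24]
```

```bash
python3 -m creep '[[[0.0035,-0.0022,0.05],[0,0,0]],[[0.0035,-0.0022,0.1],[0,0,0]],[[0.0035,-0.0022,0.15],[0,0,0]],[[0.0035,-0.0022,0.18],[0,0,0]],[[0.0035,-0.0022,0.20],[0,0,0]],[[0.0035,-0.0022,0.21],[0,0,0]],[[0.0035,-0.0022,0.217],[0,0,0]],[[0.0035,-0.0022,0.217],[0,0,0]],[[0.0035,-0.0022,0.217],[0,0,0]]]'
python3 -m creep '[[[0,0,0],[0,0,0]],[[0,0,0],[0,0,0]],[[0,0,0],[0,0,0]],[[0,0,0],[0,0,0]],[[0,0,0],[0,0,0]],[[0,0,0],[0,0,0]],[[0,0,0],[0,0,0]]]' 0
```

```text
t: 25.85
tool_pos: [0.6224, -0.0094, -0.0277]
orientation: [1.0, -0.001, 0.001, 0.0]
ft_force: [0.4, -0.2, 0.2]
grip_width: 1.004
gripper_force: 0.0
t: 26.55
tool_pos: [0.6225, -0.009, -0.0268]
orientation: [1.0, -0.0, 0.001, -0.0]
ft_force: [-0.9, 1.0, 8.6]
grip_width: 0.77
gripper_force: 64.3
```

```bash
python3 -m creep '[[[0,0,-0.03],[0,0,0]],[[0,0,-0.07],[0,0,0]],[[0,0,-0.12],[0,0,0]],[[0,0,-0.165],[0,0,0]],[[-0.085,0.161,-0.165],[0,0,0]],[[-0.085,0.161,-0.165],[0,0,0]],[[-0.085,0.161,-0.165],[0,0,0]],[[-0.085,0.161,-0.165],[0,0,0]],[[-0.085,0.161,-0.165],[0,0,0]],[[-0.085,0.161,-0.165],[0,0,0]],[[-0.085,0.161,-0.165],[0,0,0]]]'
python3 - <<'E'
from h import *
c=camera("wrist");np.savez("w18.npz",**c);s=read_state();p=s["tool_pos"];print(p,s["grip_width"])
X=p.copy();X[2]=.028+X[2]+.0268
print("cap",X,proj(c,X).round(),circle(c,X,.068,k=2,tol=.06)[:4],*rim(c,X,.068,win=1.2),sep="\n ")
g=cv2.cvtColor(c["frame"],cv2.COLOR_RGB2GRAY);u=int(proj(c,X)[0]);
for uu in(u-25,u,u+25):print(uu,g[170:384:3,uu].tolist())
for e in(-.034,.034): print(e,proj(c,X+[e,0,0]).round(1))
for D in(.068,.051):
  P=[.6175,-.1705,.122];print("ring",D,proj(c,P).round(),circle(c,P,D,k=4,tol=.05)[:2],*rim(c,P,D),sep="\n ")
E
```

```text
t: 27.65
tool_pos: [0.5372, -0.1685, 0.1366]
orientation: [1.0, 0.001, 0.001, -0.0]
ft_force: [-0.5, 1.3, -0.6]
grip_width: 0.767
gripper_force: 67.3
[ 0.53728822 -0.1682049   0.1364439 ] 0.7700235813686601
cap
 [ 0.53728822 -0.1682049   0.1912439 ]
 [253. 276.]
 [([0.5362, -0.1685, 0.1912], 67.2, 254.2, 278.2), ([0.5241, -0.1753, 0.1912], 67.8, 270.2, 303.8), ([0.5444, -0.1679, 0.1912], 68.9, 252.8, 260.2), ([0.5281, -0.1613, 0.1912], 67.4, 236.8, 295.2)]
 ([515.7, -178.8, 191.2], 'axes mm', np.float64(4.1), np.float64(35.6), 'uv', 278.3, 320.6)
 ([521.8, -175.6, 191.2], 'axes mm', np.float64(4.0), np.float64(51.1), 'uv', 271.1, 308.3)
 ([528.4, -173.1, 191.2], 'axes mm', np.float64(4.0), np.float64(58.6), 'uv', 265.2, 294.8)
 ([534.5, -169.3, 191.2], 'axes mm', np.float64(4.7), np.float64(59.7), 'uv', 256.0, 281.9)
 ([540.6, -165.8, 191.2], 'axes mm', np.float64(5.0), np.float64(58.1), 'uv', 247.5, 268.8)
 ([546.9, -163.1, 191.2], 'axes mm', np.float64(4.9), np.float64(50.8), 'uv', 240.8, 254.7)
 ([552.8, -159.5, 191.2], 'axes mm', np.float64(4.9), np.float64(37.2), 'uv', 231.4, 24
[... 1105 characters left out ...]
 50]
-0.034 [253.4 344.4]
0.034 [253.5 196.9]
ring
 0.068
 [259.  73.]
 [([0.6182, -0.1705, 0.122], 68.2, 258.6, 71.9)]
 ([622.2, -169.7, 122.0], 'axes mm', np.float64(17.4), np.float64(36.6), 'uv', 257.0, 63.8)
 ([617.9, -170.5, 122.0], 'axes mm', np.float64(51.5), np.float64(53.7), 'uv', 258.6, 72.5)
 ([618.3, -170.3, 122.0], 'axes mm', np.float64(66.6), np.float64(70.0), 'uv', 258.3, 71.6)
ring
 0.051
 [259.  73.]
 [([0.6171, -0.1699, 0.122], 50.7, 257.4, 73.9), ([0.6176, -0.1656, 0.122], 51.3, 249.4, 72.9)]
 ([622.1, -169.9, 122.0], 'axes mm', np.float64(17.9), np.float64(36.5), 'uv', 257.4, 64.0)
 ([617.9, -170.5, 122.0], 'axes mm', np.float64(51.4), np.float64(53.6), 'uv', 258.6, 72.5)
```

```bash
python3 -m creep '[[[0.04,0.001,0],[0,0,0]],[[0.082,0.002,0],[0,0,0]],[[0.082,0.002,0],[0,0,0]],[[0.082,0.002,0],[0,0,0]],[[0.082,0.002,0],[0,0,0]],[[0.082,0.002,0.015],[0,0,0]],[[0.082,0.002,0.028],[0,0,0]],[[0.082,0.002,0.035],[0,0,0]],[[0.082,0.002,0.038],[0,0,0]],[[0.082,0.002,0.038],[0,0,0]]]'
```

```text
t: 28.7
tool_pos: [0.6179, -0.172, 0.0978]
orientation: [1.0, -0.0, -0.0, -0.0]
ft_force: [-0.2, 0.1, -0.7]
grip_width: 0.763
gripper_force: 67.3
```

```bash
python3 -m creep '[[[0,0,0.002],[0,0,0]],[[0,0,0.004],[0,0,0]],[[0,0,0.006],[0,0,0]],[[0,0,0.006],[0,0,0]]]'
python3 -m creep '[[[0,0,0.001],[0,0,0]],[[0,0,0.002],[0,0,0]],[[0,0,0.002],[0,0,0]]]'
```

```text
t: 29.1
tool_pos: [0.6182, -0.1719, 0.092]
orientation: [1.0, -0.0, -0.0, -0.0]
ft_force: [0.1, 0.0, -1.1]
grip_width: 0.77
gripper_force: 67.3
t: 29.4
tool_pos: [0.6183, -0.172, 0.0901]
orientation: [1.0, -0.0, -0.0, -0.0]
ft_force: [0.6, 0.2, -0.6]
grip_width: 0.766
gripper_force: 67.3
```

```bash
python3 -m creep '[[[0.0005,-0.001,0.001],[0,0,0]],[[0.0005,-0.001,0.001],[0,0,0]]]'
python3 -m creep '[[[0,0,0.001],[0,0,0]],[[0,0,0.001],[0,0,0]]]'
```

```text
t: 29.6
tool_pos: [0.6191, -0.1713, 0.0896]
orientation: [1.0, -0.0, 0.0, 0.0]
ft_force: [-0.6, -1.2, 2.3]
grip_width: 0.767
gripper_force: 67.6
t: 29.8
tool_pos: [0.6192, -0.1713, 0.0895]
orientation: [1.0, -0.0, 0.001, 0.0]
ft_force: [-3.4, -0.0, 7.1]
grip_width: 0.767
gripper_force: 68.1
```

Contact is at 0.0895 m against an expected home of 0.0892 m. I'll release, retreat and check the stack by numbers.

```bash
python3 -m creep '[[[0,0,-0.001],[0,0,0]],[[0,0,-0.001],[0,0,0]],[[0,0,-0.001],[0,0,0]],[[0,0,-0.001],[0,0,0]],[[0,0,-0.001],[0,0,0]],[[0,0,-0.001],[0,0,0]],[[0,0,-0.03],[0,0,0]],[[0,0,-0.07],[0,0,0]],[[0,0,-0.11],[0,0,0]],[[-0.05,0,-0.11],[0,0,0]],[[-0.08,0,-0.11],[0,0,0]],[[-0.08,0,-0.11],[0,0,0]]]' 1
python3 -m creep '[[[0,0,0],[0,0,0]],[[0,0,0],[0,0,0]],[[0,0,0],[0,0,0]],[[0,0,0],[0,0,0]],[[0,0,0],[0,0,0]]]'
python3 - <<'E'
from h import *
c=camera("wrist");t=camera("top");s=camera("scene");np.savez("w20.npz",**c);np.savez("t20.npz",**t);np.savez("s20.npz",**s)
P=[.618,-.1705,.144]
for n,k in(("w",c),("t",t)): print(n,proj(k,P).round(),circle(k,P,.068,k=4,tol=.05)[:2],*[r for r in rim(k,P,.068) if r[2]>50],sep="\n ")
# vertical profile in scene: silhouette of stack column
g=cv2.cvtColor(s["frame"],cv2.COLOR_RGB2GRAY)
# widths of the cap/ring/collar/cup rim rows in the scene
for z in(.144,.122,.108,.09): print(z,[proj(s,[.618+.034*.92*e,-.1705+.034*.4*e,z]).round(1).tolist() for e in(1,0,-1)])
u,v=proj(s,[.618,-.1705,.12]).astype(int)
for r in range(v-14,v+24,2): print(r,g[r,u-26:u+28:2].tolist())
t0=dict(np.load("top0.npz"));d=cv2.absdiff(cv2.GaussianBlur(t["frame"],(5,5),0),cv2.GaussianBlur(t0["frame"],(5,5),0)).max(2)
for n,X in(("spool",[.53,-.097,.04]),("tape",[.6,-.326,.03]),("eraser",[.524,-.255,.012]),("cupbase",[.6,-.171,.0])):
    a,b=proj(t0,X).astype(int);print(n,d[b-9:b+10,a-9:a+10].mean().round(1))
E
```

```text
t: 31.0
tool_pos: [0.5341, -0.1716, 0.1987]
orientation: [1.0, -0.002, -0.002, -0.0]
ft_force: [0.9, -1.1, -0.5]
grip_width: 0.997
gripper_force: 0.0
t: 31.5
tool_pos: [0.5392, -0.1709, 0.1979]
orientation: [1.0, -0.0, -0.0, -0.0]
ft_force: [-0.1, 0.3, 0.6]
grip_width: 0.997
gripper_force: 0.0
w
 [254.  77.]
 [([0.6173, -0.1714, 0.144], 67.6, 255.4, 78.4)]
 ([617.5, -171.1, 144.0], 'axes mm', np.float64(66.5), np.float64(69.5), 'uv', 254.9, 78.0)
t
 [275. 141.]
 []
0.144 [[210.4, 147.7], [224.1, 147.5], [237.8, 147.2]]
0.122 [[211.2, 155.8], [224.7, 155.5], [238.2, 155.3]]
0.108 [[211.7, 160.8], [225.1, 160.6], [238.5, 160.3]]
0.09 [[212.3, 167.1], [225.6, 166.9], [238.8, 166.7]]
142 [102, 80, 65, 85, 128, 148, 122, 71, 68, 88, 98, 102, 104, 109, 124, 181, 185, 190, 186, 187, 188, 191, 193, 196, 202, 198, 203]
144 [68, 61, 55, 52, 61, 71, 70, 86, 99, 122, 140, 153, 134, 146, 150, 135, 156, 175, 181, 184, 188, 187, 185, 185, 186, 188, 188]
146 [65, 57, 49, 45, 48, 88, 96, 115, 162, 145, 158, 148, 128, 132, 146, 126, 131, 141, 161, 184, 185, 188, 188, 186, 185, 185, 184]
148 [53, 46, 4
[... 1479 characters left out ...]
, 134, 89, 73, 164, 179, 172, 159, 150, 141, 140, 136, 138, 140, 136, 130, 132, 135, 112, 100, 173, 192, 185, 184]
172 [222, 211, 193, 136, 88, 63, 57, 142, 177, 179, 177, 173, 159, 145, 141, 146, 150, 151, 152, 138, 120, 106, 97, 147, 173, 163, 161]
174 [227, 209, 142, 90, 66, 55, 54, 143, 198, 178, 170, 173, 176, 183, 176, 171, 159, 146, 134, 129, 128, 112, 95, 136, 166, 155, 151]
176 [218, 157, 101, 70, 58, 57, 55, 104, 170, 162, 147, 152, 146, 139, 140, 138, 139, 136, 139, 147, 179, 128, 108, 124, 151, 149, 148]
178 [160, 108, 81, 59, 55, 52, 53, 80, 156, 149, 152, 168, 164, 156, 156, 151, 152, 164, 164, 170, 192, 126, 109, 110, 109, 110, 104]
spool 55.6
tape 8.5
eraser 46.2
cupbase 49.9
```

The stack edges in the scene view sit at their expected rows: cap 153–161, ring 161–167, collar 167–174. I'll clear the arm and check the bystanders.

```bash
python3 -m creep '[[[-0.03,0,-0.05],[0,0,0]],[[-0.06,0.05,-0.06],[0,0,0]],[[-0.09,0.1,-0.06],[0,0,0]],[[-0.1,0.15,-0.06],[0,0,0]],[[-0.1,0.2,-0.06],[0,0,0]],[[-0.1,0.2,-0.06],[0,0,0]],[[-0.1,0.2,-0.06],[0,0,0]],[[-0.1,0.2,-0.06],[0,0,0]]]'
python3 - <<'E'
from h import *
t=camera("top");t0=dict(np.load("top0.npz"))
P=[.618,-.1705,.144];print("cap top",circle(t,P,.068,k=4,tol=.08)[:2],*[r for r in rim(t,P,.068) if r[2]>50])
for n,X,D in(("spool",[.53,-.097,.04],.025),("tape",[.598,-.326,.031],.061)): print(n,circle(t0,X,D)[:1],circle(t,X,D)[:1])
def blob(c,lo,hi,X,w=25):
    a,b=proj(c,X).astype(int);h=cv2.cvtColor(c["frame"],cv2.COLOR_RGB2HSV)[b-w:b+w,a-w:a+w];m=cv2.moments(cv2.inRange(h,lo,hi),True);return np.round([m["m00"],m["m10"]/max(m["m00"],1),m["m01"]/max(m["m00"],1)],1)
for n,lo,hi,X in(("eraser",(95,90,40),(125,255,255),[.524,-.255,.012]),("tape",(15,150,120),(35,255,255),[.598,-.326,.031])):
    print(n,blob(t0,lo,hi,X),blob(t,lo,hi,X))
s=camera("scene");s0=dict(np.load("scene0.npz"));lo,hi=(0,120,60),(8,255,255)
print("spool scene",blob(s0,lo,hi,[.53,-.097,.02]),blob(s,lo,hi,[.53,-.097,.02]))
# cup base in scene: bright floor
for k in(s0,s):
    a,b=proj(k,[.616,-.171,.005]).astype(int);g=cv2.cvtColor(k["frame"],cv2.COLOR_RGB2GRAY);m=cv2.moments((g[b-8:b+14,a-20:a+20]>165).astype(np.uint8),True);print("cup floor",m["m00"],round(m["m10"]/m["m00"],1),round(m["m01"]/m["m00"],1))
E
```

```text
t: 32.45
tool_pos: [0.4386, -0.3704, 0.2579]
orientation: [1.0, -0.001, -0.0, -0.001]
ft_force: [0.8, 0.7, -0.8]
grip_width: 1.002
gripper_force: 0.0
cap top [([0.6147, -0.1705, 0.144], 66.6, 275.1, 142.1), ([0.6013, -0.1726, 0.144], 68.5, 276.1, 147.6)] ([610.4, -164.7, 144.0], 'axes mm', np.float64(68.0), np.float64(86.8), 'uv', 272.8, 143.9)
spool [([0.53, -0.0962, 0.04], 25.8, 244.9, 183.1)] [([0.53, -0.0968, 0.04], 25.6, 245.1, 183.1)]
tape [([0.5987, -0.3298, 0.031], 60.1, 333.6, 156.1)] [([0.5987, -0.3258, 0.031], 63.0, 332.1, 156.1)]
eraser [98.  24.6 21.9] [98.  24.6 21.9]
tape [469.   24.   24.7] [466.   24.   24.7]
spool scene [84.  24.5 27.5] [84.  24.3 27.5]
cup floor 412.0 21.2 8.7
cup floor 392.0 21.0 8.9
```

The stack is level, the cup hasn't moved, and the tape measure, eraser and spool are where they were. Handing in.

```bash
python3 -c "
from bench import *
print(close_job())"
```

```text
the job is handed in; nothing more can be done
None
```

The strainer, cartridge, clamp ring and grey exhaust cap are all in the dust cup in the order asked, each measured within about 0.3 mm of its home height before release; the cup, tape measure, eraser and spool did not move, and I handed the job in at about 33 s.

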